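# Lid and clip down the sample box

### The arm

A 6-joint arm with a two-finger parallel gripper is mounted at the origin on a cart in front of the work surface, level with it; the furniture and walls round the work are solid. World frame = base frame: x ahead of the robot, y to its left, z up, the work surface at z = 0. Lengths are in m, angles in degrees, forces in N, time in s.
With the tool pointing down it reaches from about 0.25 to 0.725 m from the base axis. Payload 9.7 kg.
Tool frame: the origin (TCP) lies midway between the tips of the shut fingers; the grasp point (between the pads) lies 19 mm behind it; y points along the fingers, x is the direction in which the jaws open and shut, and the axes are right-handed (so a half turn about y gives the same grasp; the last joint's range is limited). The gripper opens to 85 mm and grips with 20 to 120 N. Pads are 22 mm wide; open, the fingers measure 114 mm over their backs; the gripper's body (76 mm by 85 mm) begins 54 mm behind the grasp point. The pads swing forward as they close: fully open they stand 13 mm farther back than shut.
Start: joints at [-67.093, 4.979, 10.078, 95.1, 0, 90], TCP at [0.214, -0.507, 0.231] pointing down, gripper open.
Joint ranges: [-179.16, 179.16], [-48.56, 103.87], [-65.8, 70.77], [-126.05, 130.52], [-82.76, 87.17], [-180, 180]. Speed limits (degrees/s): [127.2, 127.2, 147.25, 180, 180, 180].

### API

Orientations are given as [roll, pitch, yaw] about the fixed x, y, z axes, in that order (R = Rz(yaw) Ry(pitch) Rx(roll)).
In Python, from workcell import get_obs, camera, job_done gives the robot as it stands.
- The arm moves only by the tool play_rows, never from a script. Its argument "moves" is a list of rows, each a list of 3 entries, a list of its own where there are three numbers: the turn, a rotation vector about the tool's x, y, z in degrees, then the shift along the tool's x, y, z in m, then the opening in per cent of the stroke, from 0 (shut) to 100 (fully open). A call has exactly 5 rows; each row is the pose to reach, as a shift and turn from the pose commanded when the call began, along the tool's axes at that moment; what a row does not reach only later rows make up. A row lasts 1/10 s, in which the tool goes at most 50 mm and 8.59 degrees, less where a joint would pass 70% of its speed; a pose out of reach is approached as far as the arm can. A call with a gripper value outside its range is refused whole. The fingers move at their own pace and stop on an object; "grip_force" is the grip in N (left out, the last holds). Time passes only in rows, so rows that repeat a pose let the fingers close, or fill a call up. It gives the time, the measured TCP pose, the force and the opening at its end, in the units of the state.
- get_obs(): the state, without advancing time (a new reading comes with each control period).
- camera(name): name is "side" or "top" or "wrist"; returns a dict with "img" (400x640x3 uint8, red, green, blue), "fov_y" (degrees; the focal length in pixels is half the picture's height over the tangent of half this angle, whatever the lens; pixels are square), "cx", "cy" (the principal point, pixels), "world_from_camera" (4x4, takes a point from camera to world coordinates). Camera axes: x right, y up, looking along -z (the intrinsics and any distortion apply to the point x, -y, -z); pixel columns grow to the right and rows downward; lengths in m; the calibration is good to about 2 mm. The wrist camera is an equidistant fisheye: a pixel r from the principal point sees the ray r / f radians off the axis. A picture is of the moment at which its call begins. There is no depth.
- job_done(): hands the job in, once; it reports no verdict.
The state is a dict: "time": time; "q": joint angles; "qd": joint speeds; "joint_efforts": joint torques, N m; "ee_pos": TCP position; "tcp_rot": TCP orientation; "wrist_force": force on the tool from outside, world axes, zero at the start; "torque": the same for the moment, N m; "opening": finger opening in m.
Only numpy, scipy, OpenCV 4.12 (cv2) and the standard library are available. Lean on these libraries where they do the work, as an engineer would, in place of code of your own. Each camera call takes 0.05 s, during which the arm holds its last target.

### The job

Put the lid on the sample box by its handle so that its plug sits fully home in the mouth with all clips still open, then snap the four hinged clips down over it in opposite-corner order: the second clip must be the one diagonally across from the first, before either of the others. The hinge posts are set to different heights, so press each clip by feel until it snaps shut, firmly but never with more than about 15 N, and leave the other things on the bench where they are.

Things in the scene. Friction and masses are not known exactly. Their poses are not given: they have to be found in the camera images.
- box: white open-topped sample box, 100 (its x) x 140 (its y) x 72 mm tall, walls 5 mm (mouth 90 x 130 mm), fixed to the worktop, vials inside. Origin at the centre of its underside, z up, x away from the robot, turned by up to 0.35 rad. Two steel clips on hinge posts stand on each of its two 140 mm sides (-x and +x), one near each corner, hinge axes parallel to its y.
- lid: loose white lid, 0.15 to 0.31 kg, flat on the worktop: flange 100 (x) x 140 (y) x 8 mm over a plug 85 x 125 x 10 mm that enters the box's mouth with 2.5 mm play per side. Origin at the centre of the plug's underside, z up, flange top at z = 18 mm. Fits either way round. Seated, the flange lies on the box's rim, origin 62 mm above the box's underside.
- lid_handle (a point): middle of the lid's grey bar handle, 44 mm above the lid's origin. The bar runs along the lid's x: 64 mm long, 14 mm wide (y), 10 mm thick (z), on two legs 26 mm to each side of the middle (each 10 mm long), 21 mm of open space between bar and flange. Axes as the lid's.
- hinge_nl (a point): point fixed to the box, 84 mm above its underside, at the LOWEST setting of the near left (box -x, +y) clip's hinge axis (x = -59, y = +52 mm in the box frame). The true hinge is 0 to 15 mm higher: each post is set differently, this is not measured and must be felt. Axes as the box's.
- hinge_nr (a point): point fixed to the box, 84 mm above its underside, at the LOWEST setting of the near right (box -x, -y) clip's hinge axis (x = -59, y = -52 mm in the box frame). The true hinge is 0 to 15 mm higher: each post is set differently, this is not measured and must be felt. Axes as the box's.
- hinge_fl (a point): point fixed to the box, 84 mm above its underside, at the LOWEST setting of the far left (box +x, +y) clip's hinge axis (x = +59, y = +52 mm in the box frame). The true hinge is 0 to 15 mm higher: each post is set differently, this is not measured and must be felt. Axes as the box's.
- hinge_fr (a point): point fixed to the box, 84 mm above its underside, at the LOWEST setting of the far right (box +x, -y) clip's hinge axis (x = +59, y = -52 mm in the box frame). The true hinge is 0 to 15 mm higher: each post is set differently, this is not measured and must be felt. Axes as the box's.
- clip_nl (a joint): fold angle (rad) of the near left (box -x, +y) clip, a steel plate 20 mm wide, 5 mm thick, reaching 36 mm from its hinge axis. The plate's angle above level is clip + 0.28 - snap; level, it points inward over the lid. Starts at 1.45 to 1.6 (plate upright, leaning slightly out), turns easily, stays where left, hard stop at 0 (then only the snap joint gives).
- snap_nl (a joint): snap travel (rad) of the near left (box -x, +y) clip about the same hinge axis, downwards: 0 = not snapped, 0.28 = snapped shut with the plate level, hard stop. Over-centre spring: it resists most at the start (about 4 to 8 N when pressed straight down 35 to 20 mm from the hinge axis), less towards 0.22; past that it snaps to 0.28 and stays.
- clip_nr (a joint): fold angle (rad) of the near right (box -x, -y) clip, a steel plate 20 mm wide, 5 mm thick, reaching 36 mm from its hinge axis. The plate's angle above level is clip + 0.28 - snap; level, it points inward over the lid. Starts at 1.45 to 1.6 (plate upright, leaning slightly out), turns easily, stays where left, hard stop at 0 (then only the snap joint gives).
- snap_nr (a joint): snap travel (rad) of the near right (box -x, -y) clip about the same hinge axis, downwards: 0 = not snapped, 0.28 = snapped shut with the plate level, hard stop. Over-centre spring: it resists most at the start (about 4 to 8 N when pressed straight down 35 to 20 mm from the hinge axis), less towards 0.22; past that it snaps to 0.28 and stays.
- clip_fl (a joint): fold angle (rad) of the far left (box +x, +y) clip, a steel plate 20 mm wide, 5 mm thick, reaching 36 mm from its hinge axis. The plate's angle above level is clip + 0.28 - snap; level, it points inward over the lid. Starts at 1.45 to 1.6 (plate upright, leaning slightly out), turns easily, stays where left, hard stop at 0 (then only the snap joint gives).
- snap_fl (a joint): snap travel (rad) of the far left (box +x, +y) clip about the same hinge axis, downwards: 0 = not snapped, 0.28 = snapped shut with the plate level, hard stop. Over-centre spring: it resists most at the start (about 4 to 8 N when pressed straight down 35 to 20 mm from the hinge axis), less towards 0.22; past that it snaps to 0.28 and stays.
- clip_fr (a joint): fold angle (rad) of the far right (box +x, -y) clip, a steel plate 20 mm wide, 5 mm thick, reaching 36 mm from its hinge axis. The plate's angle above level is clip + 0.28 - snap; level, it points inward over the lid. Starts at 1.45 to 1.6 (plate upright, leaning slightly out), turns easily, stays where left, hard stop at 0 (then only the snap joint gives).
- snap_fr (a joint): snap travel (rad) of the far right (box +x, -y) clip about the same hinge axis, downwards: 0 = not snapped, 0.28 = snapped shut with the plate level, hard stop. Over-centre spring: it resists most at the start (about 4 to 8 N when pressed straight down 35 to 20 mm from the hinge axis), less towards 0.22; past that it snaps to 0.28 and stays.
- vial: small clear screw-top vial, 27 mm across and 56 mm tall, standing; origin at the centre of its underside. Bystander.
- dish: flat round petri dish, 90 mm across and 15 mm high; origin at the centre of its underside. Bystander.
- beaker: small clear beaker, 59 mm across and 70 mm tall; origin at the centre of its underside. Bystander.
- wash: squeeze wash bottle with a bent spout, 64x100 mm and 202 mm tall; origin at the centre of its underside. Bystander.
Not all that is in view belongs to the job. There is more than one size of the lid; the one meant has the size given above.

How it is judged:
By the outcome, as a careful person would: the job done as asked, in the order asked, and still so for the second after the job is handed in, with the robot touching nothing.
It also fails if it takes over 64 s, if anything falls off the work surface, if the arm or the gripper's body presses on something with over 40 N, if the wrist force passes 120 N, or if a joint passes its speed limit or range.

## Working session

There is one attempt and no reset: what is moved stays moved. The work goes in short steps, Python scripts to look and compute and a tool call to move; the robot and the scene stay as the last step left them, time stands still between calls to the robot, and variables do not carry over. Pictures are saved under pics/ and viewed, and the job is handed in when it is done.

Besides the shell and the picture viewer there is one more tool, called after "Emit:" as a command line: name --argument value ..., lists and objects as JSON in quotes. play_rows: Moves the arm, as the interface text tells. Its arguments: {"type":"object","properties":{"moves":{"type":"array"},"grip_force":{"type":"number"}},"required":["moves"]}

```bash
ls; mkdir -p pics; python3 - <<'E'
from workcell import get_obs, camera
import cv2
o=get_obs(); print(o)
for n in ("side","top","wrist"):
    c=camera(n); cv2.imwrite(f"pics/{n}0.png",c["img"][:,:,::-1]); print(n,c["fov_y"],c["cx"],c["cy"],c["world_from_camera"].round(4).tolist() if hasattr(c["world_from_camera"],'round') else c["world_from_camera"], [k for k in c])
E
```

```text
pics
{'time': 0.0, 'q': array([-6.70938022e+01,  5.01227085e+00,  1.00335460e+01,  9.50991737e+01,
       -7.83069858e-04,  8.99994885e+01]), 'qd': array([ 0.04937547,  0.02471086, -0.02454448, -0.02291626, -0.09277561,
        0.05014279]), 'joint_efforts': array([ 1.53501340e-03, -5.20387495e+01,  4.64803290e+01,  1.62688340e-02,
        9.15648366e-05,  8.68364282e-06]), 'ee_pos': array([ 0.21397963, -0.50641791,  0.2305637 ]), 'tcp_rot': array([-9.00007824e+01,  7.78985051e-02, -6.70932907e+01]), 'wrist_force': array([0.97824246, 0.22114856, 0.79317846]), 'torque': array([ 0.03427515, -0.03271162,  0.01492056]), 'opening': 0.08542969472879375}
side 49.289791367648995 322.55144442310774 204.73371179478056 [[-0.9665, 0.0831, -0.243, 0.2812], [-0.2566, -0.3509, 0.9006, 1.077], [-0.0104, 0.9327, 0.3604, 0.5115], [0.0, 0.0, 0.0, 1.0]] ['img', 'fov_y', 'cx', 'cy', 'world_from_camera']
top 43.23080445130058 318.1584639058395 196.63248794121006 [[0.0232, 0.9925, -0.12, 0.3428], [-0.9996, 0.0247, 0.0103, -0.015], [0.0132, 0.1197, 0.9927, 1.7306], [0.0, 0.0, 0.0, 1.0]] ['img', 'fov_y', 'cx', 'cy', 'world_from_camera']
wrist 65.70646984690485 321.76266863962456 196.08858365774125 [[0.3878, 0.8754, 0.2886, 0.2885], [-0.9217, 0.3686, 0.1205, -0.4765], [-0.0009, -0.3127, 0.9498, 0.3719], [0.0, 0.0, 0.0, 1.0]] ['img', 'fov_y', 'cx', 'cy', 'world_from_camera']
```

View pics/side0.png

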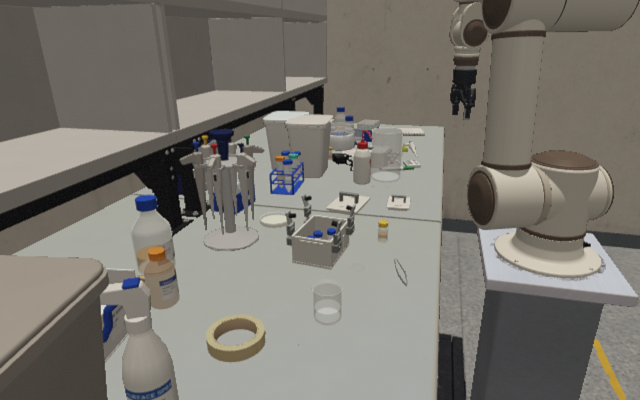

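View pics/top0.png

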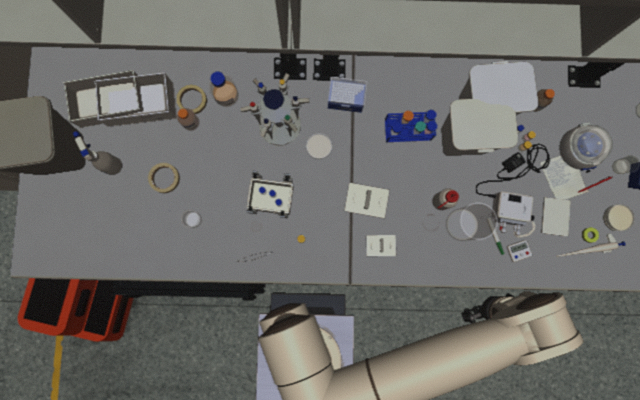

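View pics/wrist0.png

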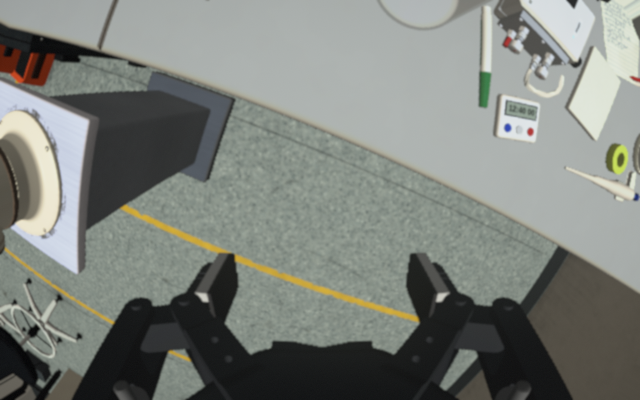

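Candidates for the lid, in the top image: the larger white plate with a grey bar at (367,200), a smaller one at (381,245), a plain white pad at (556,216), and trays and boxes at (485,125) and (503,88). In the side image, the larger handled plate is at (347,203) and the smaller at (398,203). I'll measure sizes to choose between them.

```bash
cat > h.py <<'E'
import numpy as np, cv2
from workcell import get_obs, camera
def ray(c,u,v,fish=False):
    f=c["img"].shape[0]/2/np.tan(np.radians(c["fov_y"]/2)); dx=u-c["cx"]; dy=v-c["cy"]
    if fish:
        r=np.hypot(dx,dy); t=r/f; s=np.sin(t)/max(r,1e-9); d=np.array([dx*s,-dy*s,-np.cos(t)])
    else: d=np.array([dx/f,-dy/f,-1])
    T=np.array(c["world_from_camera"]); return T[:3,3],T[:3,:3]@d
def onz(c,u,v,z,fish=False):
    o,d=ray(c,u,v,fish); return o+d*(z-o[2])/d[2]
def proj(c,P,fish=False):
    T=np.array(c["world_from_camera"]); p=T[:3,:3].T@(np.array(P)-T[:3,3])
    f=c["img"].shape[0]/2/np.tan(np.radians(c["fov_y"]/2)); x,y,z=p[0],-p[1],-p[2]
    r=np.hypot(x,y)
    k=f*np.arctan2(r,z)/max(r,1e-9) if fish else f/z
    return c["cx"]+k*x,c["cy"]+k*y
def tri(a,b):
    (o1,d1),(o2,d2)=a,b; A=np.stack([d1,-d2],1); t=np.linalg.lstsq(A,o2-o1,rcond=None)[0]
    p,q=o1+t[0]*d1,o2+t[1]*d2; return (p+q)/2,np.linalg.norm(p-q)
def crop(img,u,v,w,h,k,name):
    s=img[max(0,v-h):v+h,max(0,u-w):u+w]; cv2.imwrite(name,cv2.resize(s,None,fx=k,fy=k,interpolation=cv2.INTER_CUBIC)[:,:,::-1])
E
python3 - <<'E'
from h import *
c=camera("top"); g=c["img"]
crop(g,330,210,100,60,4,"pics/topcrop.png")
hsv=cv2.cvtColor(g,cv2.COLOR_RGB2HSV)
m=((hsv[...,2]>185)&(hsv[...,1]<45)).astype(np.uint8)
cs,_=cv2.findContours(m,0,1)
for k in cs:
    if 150<cv2.contourArea(k)<3000:
        (u,v),s,a=cv2.minAreaRect(k)
        if 230<u<420: 
            P=[onz(c,*p,0.018) for p in cv2.boxPoints(((u,v),s,a))]
            print((round(u),round(v)),onz(c,u,v,.018).round(3),[round(float(np.linalg.norm(P[i]-P[i+1])),3) for i in (0,1)],round(a,1),cv2.contourArea(k))
c=camera("side"); crop(c["img"],340,215,80,60,5,"pics/sidecrop.png")
E
```

```text
(367, 200) [ 0.543 -0.199  0.018] [0.091, 0.13] 10.0 484.0
```

View pics/topcrop.png

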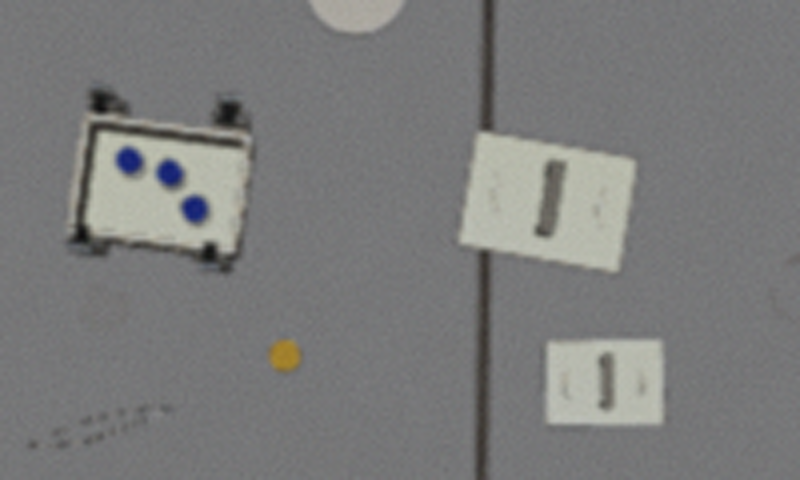

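View pics/sidecrop.png

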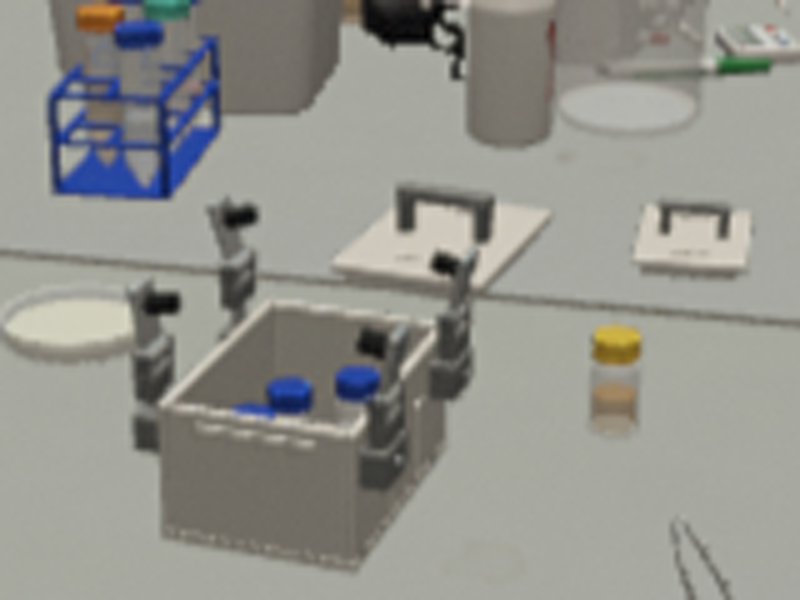

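The lid is the plate at top (367,200). It measures about 0.13 x 0.09 m by mask, while the one at (381,245) is clearly smaller. I'll move the wrist camera over it, turning part of the way first to learn the sign of joint 6.

Emit:
play_rows --moves '[[[0,8,0],[-0.018,0.003,0.048],100],[[0,16,0],[-0.034,0.006,0.094],100],[[0,24,0],[-0.05,0.009,0.14],100],[[0,33,0],[-0.07,0.012,0.185],100],[[0,33,0],[-0.085,0.015,0.23],100]]'

```text
time: 0.75
ee_pos: [0.3855, -0.345, 0.217]
tcp_rot: [-90.0, -0.0, -100.4]
wrist_force: [1.6, -1.6, 1.1]
opening: 0.0853
```

```bash
cat >> h.py <<'E'
from scipy.spatial.transform import Rotation as Ro
def rel(P,yaw,o=None,pitch=0.0):
    "shift along tool axes & rotvec from present measured pose to P, tool down with given yaw"
    o=o or get_obs(); R=Ro.from_euler("xyz",o["tcp_rot"],degrees=True); T=Ro.from_euler("xyz",[-90,pitch,yaw],degrees=True)
    return (R.inv()*T).as_rotvec(degrees=True).round(2), R.inv().apply(np.array(P)-o["ee_pos"]).round(4)
E
python3 - <<'E'
from h import *
o=get_obs(); print(o["time"],o["q"].round(1),o["ee_pos"],o["tcp_rot"])
print(rel([.543,-.199,.2],-100))
E
```

```text
0.75 [-41.8   0.2   3.5  93.3  -0.  148.6] [ 0.38548391 -0.34498953  0.21698899] [-8.99890696e+01 -1.62153185e-02 -1.00419872e+02]
(array([-0.01, -0.42,  0.02]), array([-0.1721,  0.017 ,  0.1285]))
```

Emit:
play_rows --moves '[[[0,-8.5,0],[-0.035,0,0.026],100],[[0,-17,0],[-0.07,-0.01,0.052],100],[[0,-25.5,0],[-0.105,-0.02,0.078],100],[[0,-34,0],[-0.14,-0.03,0.104],100],[[0,-42.5,0],[-0.172,-0.033,0.1285],100]]'

```text
time: 1.25
ee_pos: [0.5429, -0.1978, 0.2511]
tcp_rot: [-89.9, -0.1, -57.2]
wrist_force: [-0.3, -0.4, -0.4]
opening: 0.085
```

Emit:
play_rows --moves '[[[0,-8.5,0],[0,0,0],100],[[0,-17,0],[0,0,0],100],[[0,-25.5,0],[0,0,0],100],[[0,-34,0],[0,0,0],100],[[0,-42.5,0],[0,0,0],100]]'

```text
time: 1.75
ee_pos: [0.5414, -0.1993, 0.2498]
tcp_rot: [-90.0, 0.0, -14.7]
wrist_force: [-1.1, -0.3, 0.6]
opening: 0.0855
```

Emit:
play_rows --moves '[[[0,-8.5,0],[0,0,0],100],[[0,-17,0],[0,0,0],100],[[0,-25.5,0],[0,0,0],100],[[0,-34,0],[0,0,0],100],[[0,-42.5,0],[0,0,0],100]]'

```text
time: 2.25
ee_pos: [0.5414, -0.1994, 0.2498]
tcp_rot: [-90.0, 0.0, 27.8]
wrist_force: [0.5, 0.4, 0.4]
opening: 0.0852
```

Emit:
play_rows --moves '[[[0,-8.5,0],[0,0,0],100],[[0,-17,0],[0,0,0],100],[[0,-25.5,0],[0,0,0],100],[[0,-34,0],[0,0,0],100],[[0,-42.5,0],[0,0,0],100]]'

```text
time: 2.75
ee_pos: [0.5414, -0.1994, 0.2498]
tcp_rot: [-90.0, 0.0, 70.3]
wrist_force: [1.0, -0.2, 0.7]
opening: 0.0852
```

```bash
python3 - <<'E'
from h import *
o=get_obs(); print(o["time"],o["q"].round(1),o["ee_pos"],o["tcp_rot"],o["wrist_force"])
print(rel([.543,-.199,.2],80))
c=camera("wrist"); cv2.imwrite("pics/w1.png",c["img"][:,:,::-1])
E
```

```text
2.75 [-20.2   9.3  16.9  97.6  -0.   -0.5] [ 0.5413931  -0.19943433  0.24982207] [-8.99829145e+01  5.81989130e-04  7.02568300e+01] [ 0.9809059  -0.22770995  0.73475237]
(array([-0.02, -9.74,  0.  ]), array([ 0.001 ,  0.0498, -0.0014]))
```

View pics/w1.png

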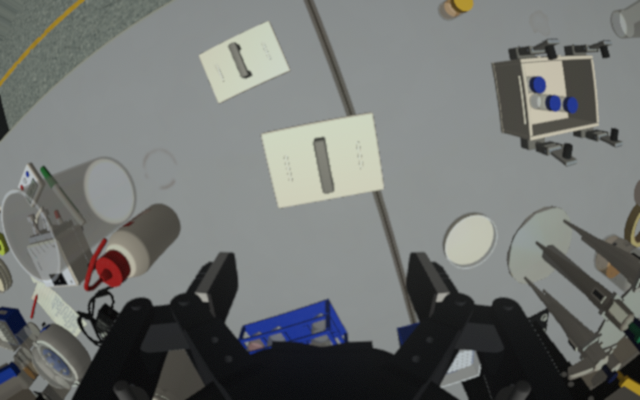

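The wrist view shows the lid at (322,160), its bar at (323,165), the smaller lid at (243,62) and the box at (548,97) with its four clips upright. Next I'll measure the corners.

```bash
cat >> h.py <<'E'
def fitquad(c,m,z,fish=True):
    cs,_=cv2.findContours(m.astype(np.uint8),0,cv2.CHAIN_APPROX_NONE); k=max(cs,key=cv2.contourArea)
    W=np.array([onz(c,float(p[0][0]),float(p[0][1]),z,fish)[:2] for p in k],np.float32)
    return cv2.minAreaRect(W*1000)
E
python3 - <<'E'
from h import *
c=camera("wrist"); g=c["img"]; hsv=cv2.cvtColor(g,cv2.COLOR_RGB2HSV)
m=((hsv[...,2]>195)).astype(np.uint8)
n,l,s,_=cv2.connectedComponentsWithStats(m); i=l[160,300]
print(s[i], hsv[160,300],hsv[160,230])
print(fitquad(c,l==i,.018))
d=((hsv[...,2]<140)).astype(np.uint8); n,l2,s2,ce=cv2.connectedComponentsWithStats(d); i=l2[165,323]; print(s2[i],ce[i]); 
print(fitquad(c,l2==i,.049), onz(c,*ce[i],.049,True))
crop(g,560,95,80,75,5,"pics/wbox.png")
E
```

```text
[ 263  115  120   91 7277] [ 36  25 211] [ 75   7 144]
((540.143798828125, -198.1394500732422), (135.25411987304688, 95.35800170898438), 80.97154235839844)
[314 137  20  56 634] [323.28706625 164.56466877]
((538.2875366210938, -197.62457275390625), (13.201834678649902, 64.41148376464844), 81.30609893798828) [ 0.53755123 -0.19749845  0.049     ]
```

View pics/wbox.png

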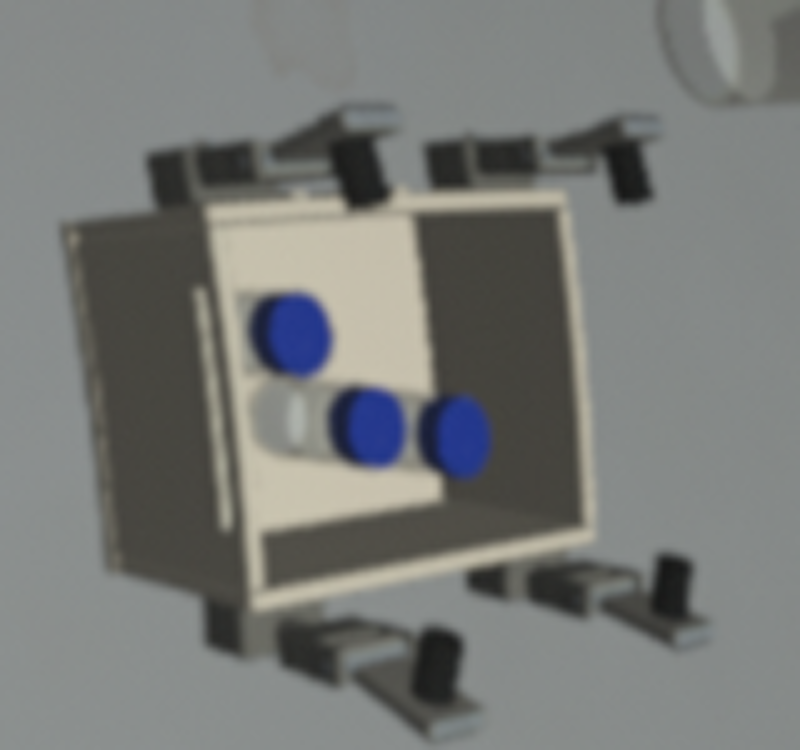

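```bash
python3 - <<'E'
from h import *
print(rel([.5387,-.1979,.027],81.1))
E
```

```text
(array([ -0.02, -11.07,  -0.  ]), array([0.0005, 0.2228, 0.003 ]))
```

Emit:
play_rows --moves '[[[0,-5,0],[0.0005,0.035,0.001],100],[[0,-11,0],[0.0005,0.07,0.002],100],[[0,-11,0],[0.0005,0.105,0.003],100],[[0,-11,0],[0.0005,0.13,0.003],100],[[0,-11,0],[0.0005,0.13,0.003],70]]'

```text
time: 3.35
ee_pos: [0.5369, -0.1972, 0.1162]
tcp_rot: [-89.7, -0.1, 80.7]
wrist_force: [-1.0, -0.9, -0.3]
opening: 0.073
```

```bash
python3 - <<'E'
from h import *
c=camera("wrist"); g=c["img"]; hsv=cv2.cvtColor(g,cv2.COLOR_RGB2HSV)
cv2.imwrite("pics/w2.png",g[:,:,::-1])
m=((hsv[...,2]>190)).astype(np.uint8)
n,l,s,_=cv2.connectedComponentsWithStats(m)
i=1+np.argmax(s[1:,4]); print(s[i]); print(fitquad(c,l==i,.018))
o=get_obs();print(o["ee_pos"],o["tcp_rot"],o["opening"],proj(c,[.5385,-.1979,.049],True),proj(c,[.5385,-.1979,.018],True))
E
```

```text
[  239   144   167   109 14820]
((539.7455444335938, -198.26385498046875), (134.25985717773438, 94.37562561035156), 81.09004211425781)
[ 0.53787003 -0.1975956   0.11884138] [-8.98337336e+01 -3.15022529e-02  8.07165226e+01] 0.06632922142557494 (np.float64(322.92466912560553), np.float64(213.33014562727232)) (np.float64(322.7501581815793), np.float64(199.66102347992924))
```

View pics/w2.png

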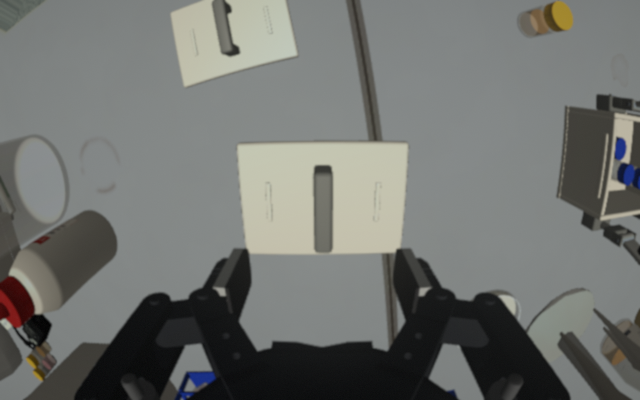

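Emit:
play_rows --moves '[[[0,0,0],[0,0.03,0],70],[[0,0,0],[0,0.06,0],70],[[0,0,0],[0,0.08,0],70],[[0,0,0],[0,0.092,0],70],[[0,0,0],[0,0.092,0],60]]'

```text
time: 3.9
ee_pos: [0.5388, -0.1979, 0.028]
tcp_rot: [-90.0, -0.0, 80.8]
wrist_force: [-0.2, -0.2, -0.5]
opening: 0.0511
```

Emit:
play_rows --moves '[[[0,0,0],[0,0,0],40],[[0,0,0],[0,0,0],20],[[0,0,0],[0,0,0],0],[[0,0,0],[0,0,0],0],[[0,0,0],[0,0,0],0]]' --grip_force 50

```text
time: 4.4
ee_pos: [0.5397, -0.1982, 0.0297]
tcp_rot: [-90.2, 0.0, 80.9]
wrist_force: [0.5, 1.1, 7.1]
opening: 0.0127
```

Emit:
play_rows --moves '[[[0,0,0],[0,0,0],0],[[0,0,0],[0,-0.01,0],0],[[0,0,0],[0,-0.02,0],0],[[0,0,0],[0,-0.03,0],0],[[0,0,0],[0,-0.04,0],0]]'

```text
time: 4.9
ee_pos: [0.5389, -0.198, 0.0692]
tcp_rot: [-90.0, 0.0, 80.9]
wrist_force: [1.0, 0.6, -1.7]
opening: 0.0132
```

```bash
python3 - <<'E'
from h import *
c=camera("wrist"); g=c["img"]; 
cv2.imwrite("pics/w3.png",g[:,:,::-1])
o=get_obs();print(o["ee_pos"],o["tcp_rot"],o["opening"],o["wrist_force"],o["q"])
E
```

```text
[ 0.53960551 -0.19825243  0.07093652] [-9.01515756e+01  3.17940277e-02  8.09041924e+01] 0.012652949231200052 [1.08170259 0.23585828 0.28814146] [-2.01724283e+01  8.10000813e+00 -4.24733395e+00  7.74977977e+01
 -2.08072464e-03 -1.10766655e+01]
```

View pics/w3.png

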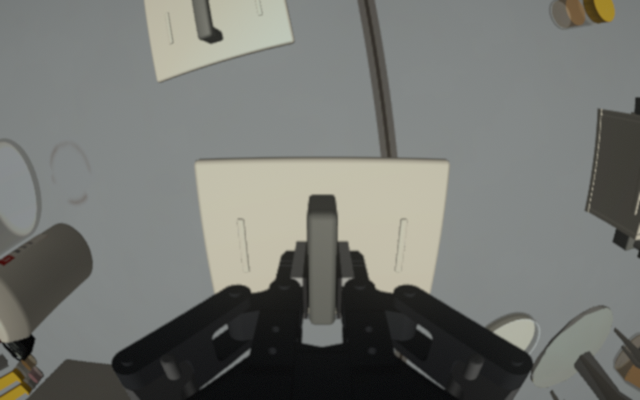

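Emit:
play_rows --moves '[[[0,0,0],[0,-0.04,0],0],[[0,0,0],[0.015,-0.08,0.01],0],[[0,0,0],[0.04,-0.12,0.025],0],[[0,0,0],[0.07,-0.155,0.035],0],[[0,0,0],[0.105,-0.18,0.045],0]]'

```text
time: 5.45
ee_pos: [0.5107, -0.0866, 0.251]
tcp_rot: [-90.2, 0.0, 80.8]
wrist_force: [0.9, 0.7, -2.0]
opening: 0.0128
```

Emit:
play_rows --moves '[[[0,0,0],[0.03,0,0.01],0],[[0,0,0],[0.05,0,0.02],0],[[0,0,0],[0.065,0,0.02],0],[[0,0,0],[0.065,0,0.02],0],[[0,0,0],[0.065,0,0.02],0]]'

```text
time: 5.95
ee_pos: [0.5018, -0.02, 0.2478]
tcp_rot: [-90.0, 0.0, 80.9]
wrist_force: [-0.4, -0.2, -1.9]
opening: 0.0128
```

```bash
python3 - <<'E'
from h import *
c=camera("wrist"); g=c["img"]; 
cv2.imwrite("pics/w4.png",g[:,:,::-1])
o=get_obs();print(o["time"],o["ee_pos"],o["tcp_rot"],o["opening"],o["wrist_force"],o["q"])
E
```

```text
6.0 [ 0.50169948 -0.02037662  0.24771584] [-8.99767456e+01  2.06618368e-02  8.08910449e+01] 0.013078865734429325 [ 0.96208811 -0.06878127 -2.39838656] [-2.31571632e+00 -1.17613674e+00  5.59361240e+00  9.67952843e+01
 -1.77660870e-02  6.79324696e+00]
```

View pics/w4.png

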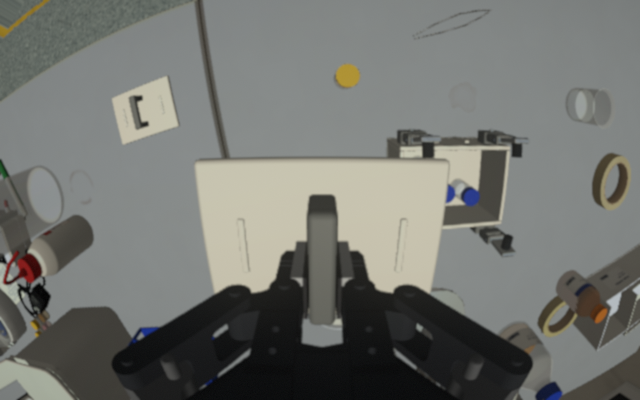

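Emit:
play_rows --moves '[[[0,0,0],[-0.03,0,0],0],[[0,0,0],[-0.06,-0.02,0],0],[[0,0,0],[-0.06,-0.03,0],0],[[0,0,0],[-0.06,-0.03,0],0],[[0,0,0],[-0.06,-0.03,0],0]]'

```text
time: 6.5
ee_pos: [0.4922, -0.0792, 0.2775]
tcp_rot: [-90.0, -0.0, 80.9]
wrist_force: [-0.2, 1.2, -1.5]
opening: 0.0128
```

```bash
python3 - <<'E'
from h import *
c=camera("wrist"); g=c["img"]; 
import pickle; pickle.dump(c,open("w5.pkl","wb"))
t=camera("top"); pickle.dump(t,open("t5.pkl","wb")); s=camera("side"); pickle.dump(s,open("s5.pkl","wb"))
crop(g,500,185,80,75,5,"pics/w5.png")
crop(t["img"],270,195,40,35,8,"pics/t5.png")
crop(s["img"],320,235,50,50,7,"pics/s5.png")
E
```

```text
(no output)
```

View pics/w5.png

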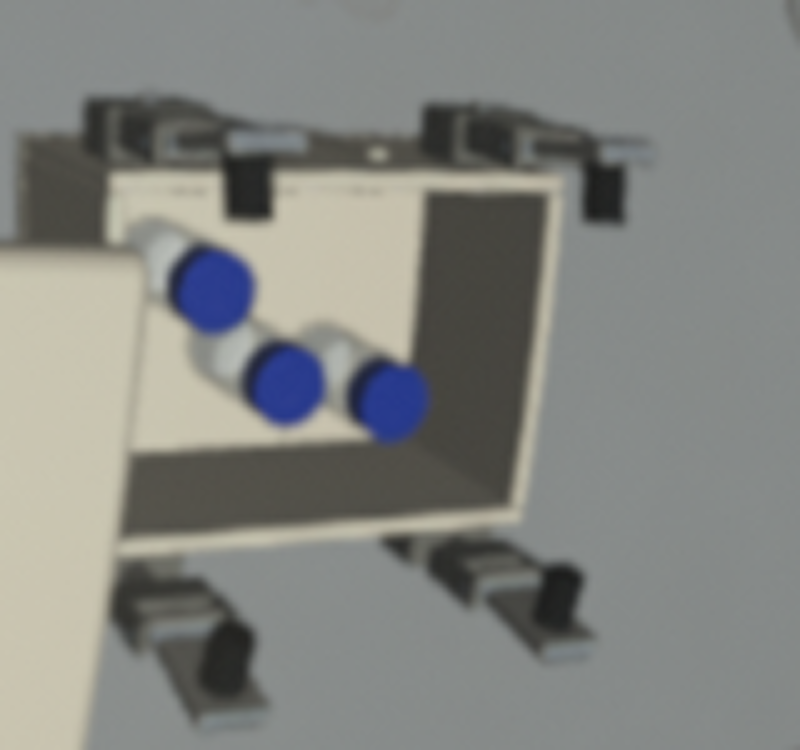

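View pics/t5.png

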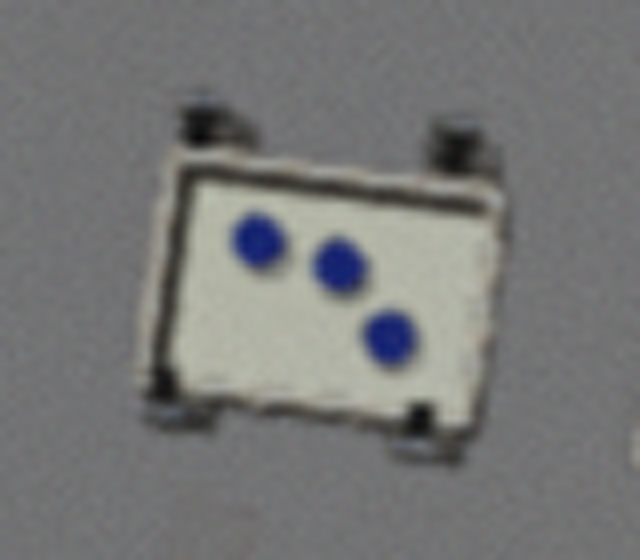

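View pics/s5.png

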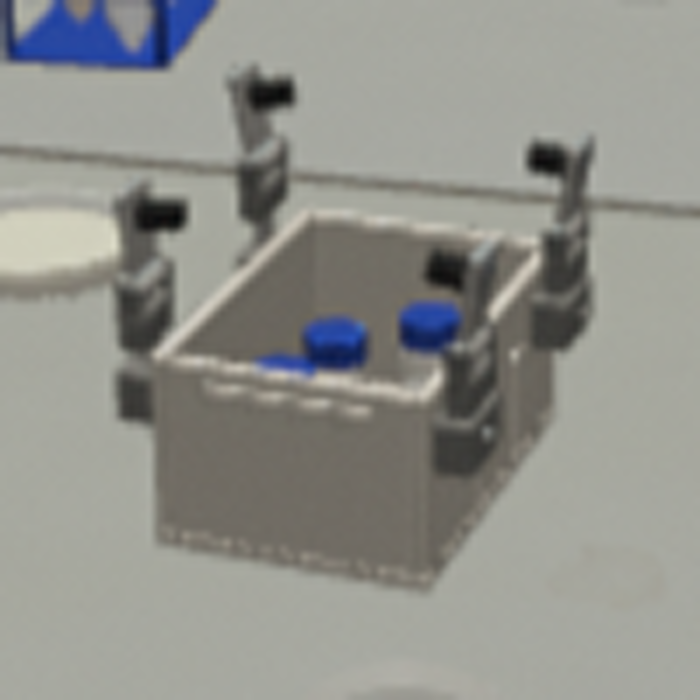

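Box rim outer corners read from the w5 crop are near-right (105,173), near-left (562,178) and far-left (520,520). From the earlier wbox crop I get NR (207,207), NL (570,192), FL (593,542) and FR (255,607). From the side crop, the corners are (155,355), (430,398), (545,245) and (310,215).

```bash
python3 - <<'E'
from h import *
import pickle
w=pickle.load(open("w5.pkl","rb")); t=pickle.load(open("t5.pkl","rb")); s=pickle.load(open("s5.pkl","rb"))
o=get_obs()
def M(p,e):
    T=np.eye(4); T[:3,:3]=Ro.from_euler("xyz",e,degrees=True).as_matrix(); T[:3,3]=p; return T
X=np.linalg.inv(M(o["ee_pos"],o["tcp_rot"]))@np.array(w["world_from_camera"])
np.save("X.npy",X); print(X.round(4))
w1=dict(w); w1["world_from_camera"]=M([.5413931,-.19943433,.24982207],[-89.983,.0006,70.2568])@X
z=.072
def rep(n,P):
    P=np.array(P)[:,:2]; print(n,P.round(4).tolist(),"sides",np.linalg.norm(np.diff(P,axis=0),axis=1).round(4))
    return P
f=lambda c,pts,u0,v0,k,fi:[onz(c,u0+(a+.5)/k-.5,v0+(b+.5)/k-.5,z,fi) for a,b in pts]
a=rep("w5 NR NL FL",f(w,[(105,173),(562,178),(520,520)],420,110,5,True))
b=rep("w1 NR NL FL FR",f(w1,[(207,207),(570,192),(593,542),(255,607)],480,20,5,True))
d=rep("side FL? ",f(s,[(155,355),(430,398),(545,245),(310,215)],270,185,7,False))
e=rep("top ",f(t,[(148,385),(478,437),(500,190),(178,152)],230,160,8,False))
for n,P in (("w1",b),("side",d),("top",e)): print(n,P.mean(0))
print("w5 mid", (a[0]+a[2])/2)
E
```

```text
[[ 1.000e+00  2.800e-03  9.000e-04 -1.600e-03]
 [ 0.000e+00  3.144e-01 -9.493e-01 -1.416e-01]
 [-2.900e-03  9.493e-01  3.144e-01  7.960e-02]
 [ 0.000e+00  0.000e+00  0.000e+00  1.000e+00]]
w5 NR NL FL [[0.4848, 0.0632], [0.5006, 0.2016], [0.5976, 0.1913]] sides [0.1393 0.0975]
w1 NR NL FL FR [[0.4886, 0.0641], [0.5054, 0.2035], [0.6028, 0.1891], [0.5855, 0.0533]] sides [0.1404 0.0984 0.1368]
side FL?  [[0.5971, 0.19], [0.4987, 0.2002], [0.4882, 0.0662], [0.58, 0.0586]] sides [0.099  0.1344 0.0921]
top  [[0.5008, 0.1979], [0.4827, 0.0614], [0.5856, 0.0554], [0.5982, 0.1893]] sides [0.1376 0.1031 0.1345]
w1 [0.54555194 0.12749075]
side [0.54101934 0.12875225]
top [0.54182972 0.12598538]
w5 mid [0.54118799 0.12723581]
```

```bash
python3 - <<'E'
from h import *
import pickle
w=pickle.load(open("w5.pkl","rb")); X=np.load("X.npy")
crop(w["img"],322,200,160,60,4,"pics/lidedge.png") if 0 else cv2.imwrite("pics/lidedge.png",cv2.resize(w["img"][140:260,180:470],None,fx=2.7,fy=2.7,interpolation=cv2.INTER_CUBIC)[:,:,::-1])
g=cv2.cvtColor(w["img"],cv2.COLOR_RGB2GRAY).astype(float)
# front edge: subpixel along columns; side edges along rows
def edge(line):
    d=np.abs(np.gradient(line)); i=int(np.argmax(d[2:-2]))+2; q=d[i-1:i+2]; return i+ (q[0]-q[2])/(2*(q[0]-2*q[1]+q[2]))
T=X.copy(); c=dict(w); c["world_from_camera"]=T   # tool frame; plane y = const
def ontool(u,v,y):
    o,d=ray(c,u,v,True); return o+d*(y-o[1])/d[1]
y=-(0.018-0.0285)*-1  # flange top below TCP: z = tcp-0.0105 -> tool y=+0.0105
y=0.0105
F=[ontool(u,150+edge(g[150:172,u]),y) for u in range(215,435,10)]; F=np.array(F)
p=np.polyfit(F[:,0],F[:,2],1); print("front edge tool z at x=0",p[1],"slope deg",np.degrees(np.arctan(p[0])),np.std(F[:,2]-np.polyval(p,F[:,0])))
for lo,hi in ((185,225),(425,460)):
    S=np.array([ontool(lo+edge(g[v,lo:hi]),v,y) for v in range(175,260,10)]); print("side x",S[:,0].round(4))
E
```

```text
front edge tool z at x=0 0.04897750142899877 slope deg -0.11878147657414902 0.0001051545259389964
side x [-0.0695 -0.0694 -0.0694 -0.0694 -0.0695 -0.0695 -0.0695 -0.0695 -0.0695]
side x [0.0716 0.0666 0.0649 0.0661 0.0661 0.0663 0.0675 0.0754 0.0658]
```

View pics/lidedge.png

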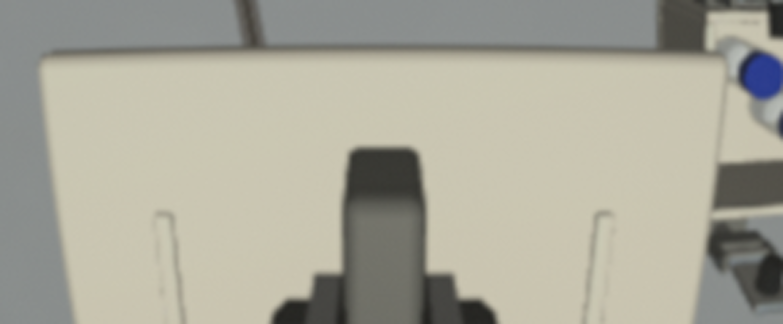

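```bash
python3 - <<'E'
from h import *
print(rel([.5415,.1272,.20],83.5))
E
```

```text
(array([-0.07, -2.56,  0.01]), array([ 0.211 ,  0.0771, -0.0166]))
```

Emit:
play_rows --moves '[[[0,0,0],[0.04,0,-0.003],0],[[0,-1,0],[0.085,0,-0.006],0],[[0,-2,0],[0.13,0,-0.009],0],[[0,-2.6,0],[0.17,0.01,-0.013],0],[[0,-2.6,0],[0.2,0.03,-0.0166],0]]'

```text
time: 7.15
ee_pos: [0.5404, 0.1189, 0.2483]
tcp_rot: [-90.1, -0.0, 83.7]
wrist_force: [0.2, -0.1, -2.3]
opening: 0.0128
```

Emit:
play_rows --moves '[[[0,0,0],[0.011,0.02,0],0],[[0,0,0],[0.011,0.035,0],0],[[0,0,0],[0.011,0.047,0],0],[[0,0,0],[0.011,0.047,0],0],[[0,0,0],[0.011,0.047,0],0]]'

```text
time: 7.65
ee_pos: [0.5411, 0.1266, 0.2013]
tcp_rot: [-90.0, -0.0, 83.5]
wrist_force: [-0.0, -0.2, -0.8]
opening: 0.0125
```

```bash
python3 - <<'E'
from h import *
import pickle
o=get_obs();print(o["time"],o["ee_pos"],o["tcp_rot"],o["opening"],o["wrist_force"],o["q"])
w=camera("wrist"); s=camera("side")
pickle.dump((w,s),open("ws6.pkl","wb"))
cv2.imwrite("pics/w6.png",w["img"][:,:,::-1])
crop(s["img"],320,215,60,55,6,"pics/s6.png")
E
```

```text
7.65 [0.54113151 0.12659318 0.20132234] [-9.00061377e+01 -9.27032109e-04  8.34958230e+01] 0.012465511788292465 [-0.0418877  -0.18083787 -0.77171213] [ 1.31676820e+01  5.22746429e+00  7.01545091e+00  9.17818951e+01
 -1.19321856e-03  1.96718591e+01]
```

View pics/w6.png

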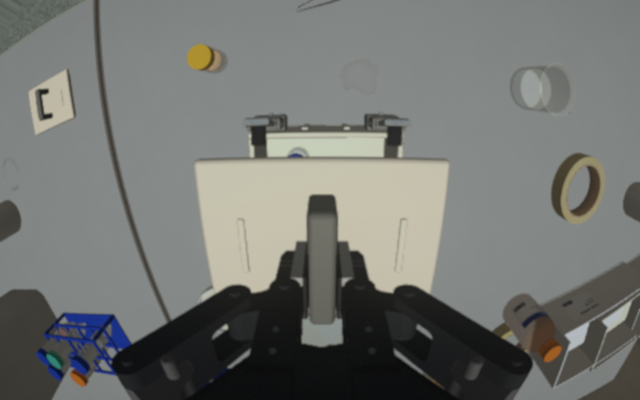

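View pics/s6.png

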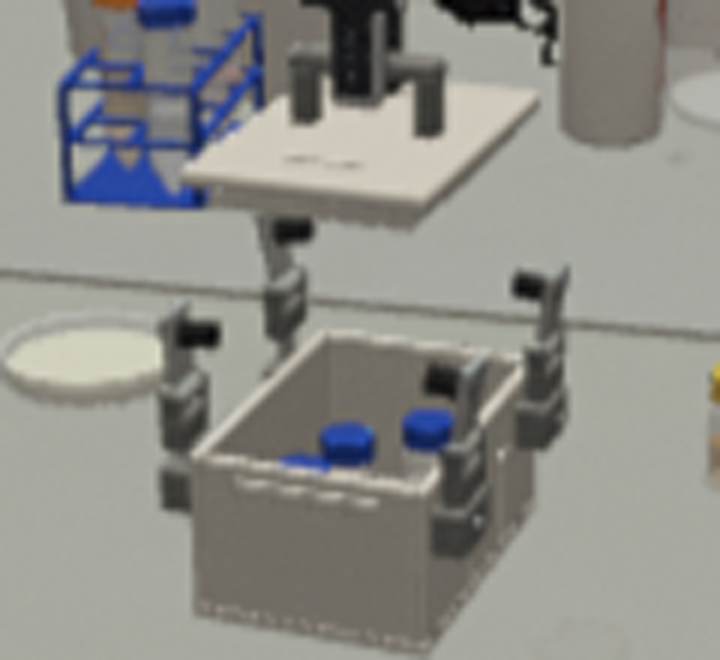

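```bash
python3 - <<'E'
from h import *
import pickle
w,s=pickle.load(open("ws6.pkl","rb"))
cv2.imwrite("pics/w6c.png",cv2.resize(w["img"][105:172,235:425],None,fx=4.2,fy=4.2,interpolation=cv2.INTER_CUBIC)[:,:,::-1])
E
```

```text
(no output)
```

View pics/w6c.png

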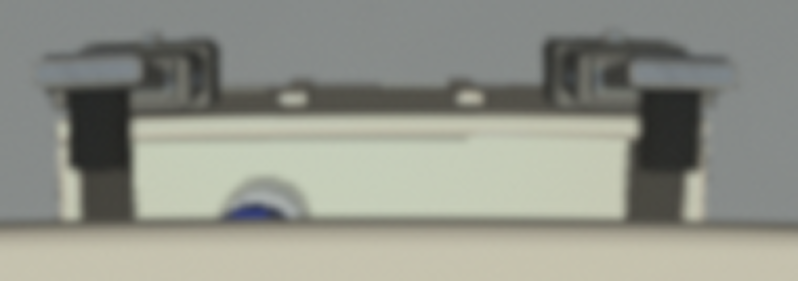

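```bash
python3 - <<'E'
from h import *
import pickle
w,s=pickle.load(open("ws6.pkl","rb"))
P=[onz(w,235+(a+.5)/4.2-.5,105+(b+.5)/4.2-.5,.072,True) for a,b in [(57,116),(706,116),(60,200),(706,200),(200,114),(600,114),(200,135),(600,135)]]
R=Ro.from_euler("xyz",[-90,0,83.5],degrees=True)
for p in P: print(p.round(4), R.inv().apply(p-np.array([.54113,.12659,.2013])).round(4))
E
```

```text
[0.4835 0.0661 0.072 ] [-0.0667  0.1293  0.0504]
[0.499  0.2029 0.072 ] [0.071  0.1293 0.0505]
[0.5015 0.0638 0.072 ] [-0.0669  0.1293  0.0323]
[0.5173 0.2017 0.072 ] [0.072  0.1293 0.0322]
[0.4873 0.0966 0.072 ] [-0.0359  0.1293  0.05  ]
[0.4967 0.1799 0.072 ] [0.0479 0.1293 0.0502]
[0.4918 0.0959 0.072 ] [-0.036   0.1293  0.0456]
[0.5011 0.1795 0.072 ] [0.048  0.1293 0.0457]
```

Emit:
play_rows --moves '[[[0,0,0],[0.002,0.02,0.0005],0],[[0,0,0],[0.002,0.04,0.0005],0],[[0,0,0],[0.002,0.06,0.0005],0],[[0,0,0],[0.002,0.075,0.0005],0],[[0,0,0],[0.002,0.08,0.0005],0]]'

```text
time: 8.25
ee_pos: [0.5406, 0.1285, 0.1199]
tcp_rot: [-89.9, 0.0, 83.5]
wrist_force: [-0.5, 0.2, -0.6]
opening: 0.0126
```

Emit:
play_rows --moves '[[[0,0,0],[0,0.005,0],0],[[0,0,0],[0,0.01,0],0],[[0,0,0],[0,0.013,0],0],[[0,0,0],[0,0.013,0],0],[[0,0,0],[0,0.013,0],0]]'

```text
time: 8.75
ee_pos: [0.5411, 0.1288, 0.1083]
tcp_rot: [-90.0, -0.0, 83.5]
wrist_force: [0.9, -0.0, -2.1]
opening: 0.0128
```

```bash
python3 - <<'E'
from h import *
import pickle
o=get_obs();print(o["time"],o["ee_pos"],o["tcp_rot"],o["opening"],o["wrist_force"],o["q"])
w=camera("wrist"); s=camera("side")
cv2.imwrite("pics/w7.png",cv2.resize(w["img"][100:300,180:470],None,fx=2.7,fy=2.7,interpolation=cv2.INTER_CUBIC)[:,:,::-1])
crop(s["img"],320,215,50,45,8,"pics/s7.png")
E
```

```text
8.75 [0.54111938 0.12882029 0.10831985] [-9.00252761e+01 -7.22096110e-03  8.35072541e+01] 0.012820621008378002 [ 0.87343275 -0.03577653 -2.08991831] [ 1.33916534e+01  5.13406435e+00 -3.34546003e+00  8.14942504e+01
 -1.80655423e-03  1.98844005e+01]
```

View pics/w7.png

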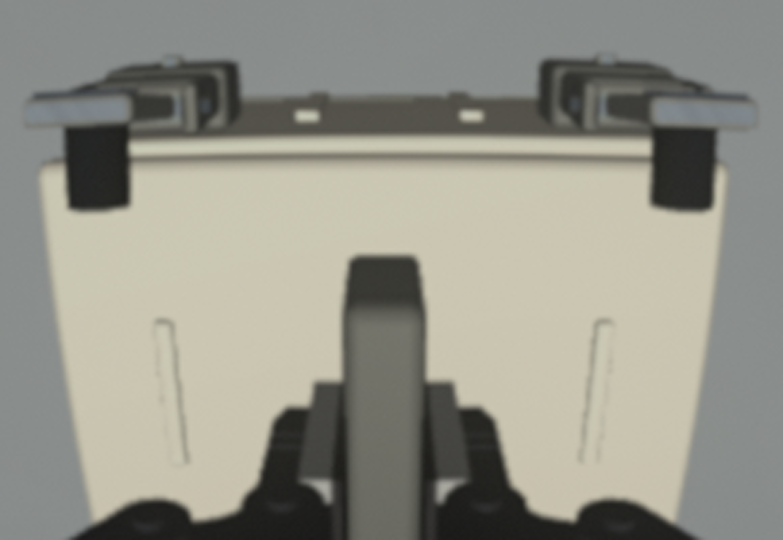

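View pics/s7.png

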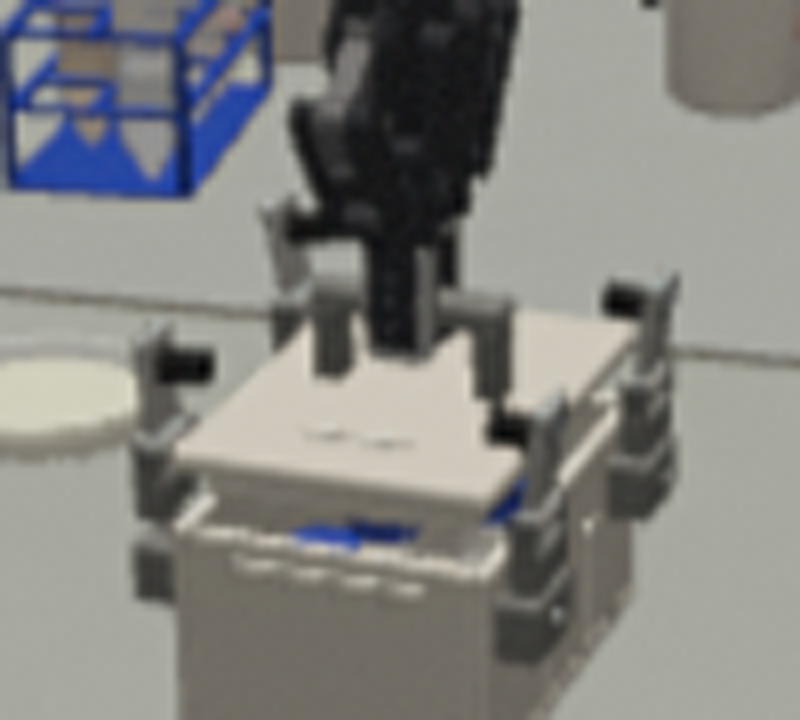

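The lid is centred between the clips and level, with the plug a few mm above the mouth in the s7 crop. I'll lower it.

Emit:
play_rows --moves '[[[0,0,0],[0,0.003,0],0],[[0,0,0],[0,0.006,0],0],[[0,0,0],[0,0.009,0],0],[[0,0,0],[0,0.011,0],0],[[0,0,0],[0,0.011,0],0]]'

```text
time: 9.35
ee_pos: [0.5408, 0.1287, 0.0965]
tcp_rot: [-90.0, 0.0, 83.5]
wrist_force: [0.2, 0.0, -2.2]
opening: 0.0128
```

Emit:
play_rows --moves '[[[0,0,0],[0,0.002,0],0],[[0,0,0],[0,0.004,0],0],[[0,0,0],[0,0.006,0],0],[[0,0,0],[0,0.007,0],0],[[0,0,0],[0,0.007,0],0]]'

```text
time: 9.85
ee_pos: [0.541, 0.1288, 0.0917]
tcp_rot: [-90.1, -0.0, 83.5]
wrist_force: [-6.0, -1.7, 11.1]
opening: 0.0129
```

Emit:
play_rows --moves '[[[0,0,0],[0,-0.0005,0],15],[[0,0,0],[0,-0.0005,0],30],[[0,0,0],[0,-0.0005,0],45],[[0,0,0],[0,-0.0005,0],50],[[0,0,0],[0,-0.0005,0],50]]'

```text
time: 10.35
ee_pos: [0.5409, 0.1288, 0.0903]
tcp_rot: [-90.0, 0.0, 83.5]
wrist_force: [-0.2, 0.4, 0.3]
opening: 0.0429
```

Emit:
play_rows --moves '[[[0,0,0],[0,-0.02,0],50],[[0,0,0],[0,-0.045,0],50],[[0,0,0],[0,-0.08,0],50],[[0,0,0],[0,-0.11,0],30],[[0,0,0],[0,-0.11,0],0]]'

```text
time: 10.85
ee_pos: [0.5424, 0.1291, 0.2049]
tcp_rot: [-90.3, -0.1, 83.5]
wrist_force: [0.5, -0.3, 0.3]
opening: 0.0147
```

```bash
python3 - <<'E'
from h import *
import pickle
o=get_obs();print(o["time"],o["ee_pos"],o["tcp_rot"],o["opening"],o["wrist_force"])
w=camera("wrist"); s=camera("side"); pickle.dump((w,s),open("ws8.pkl","wb"))
cv2.imwrite("pics/w8.png",cv2.resize(w["img"][100:340,180:470],None,fx=2.5,fy=2.5,interpolation=cv2.INTER_CUBIC)[:,:,::-1])
crop(s["img"],320,215,50,45,8,"pics/s8.png")
E
```

```text
10.85 [0.54238597 0.12913444 0.20491487] [-90.34110136  -0.1247205   83.50782648] 0.014699043243879774 [ 0.51627122 -0.27770265  0.25527852]
```

View pics/w8.png

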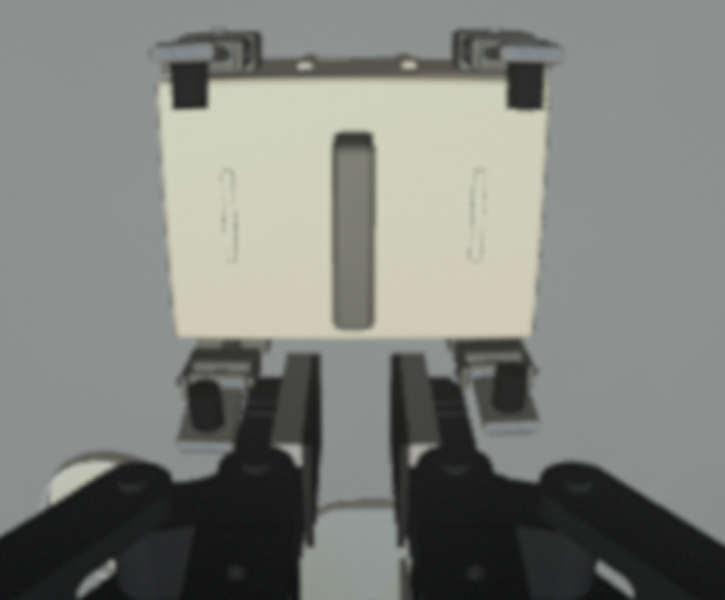

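View pics/s8.png

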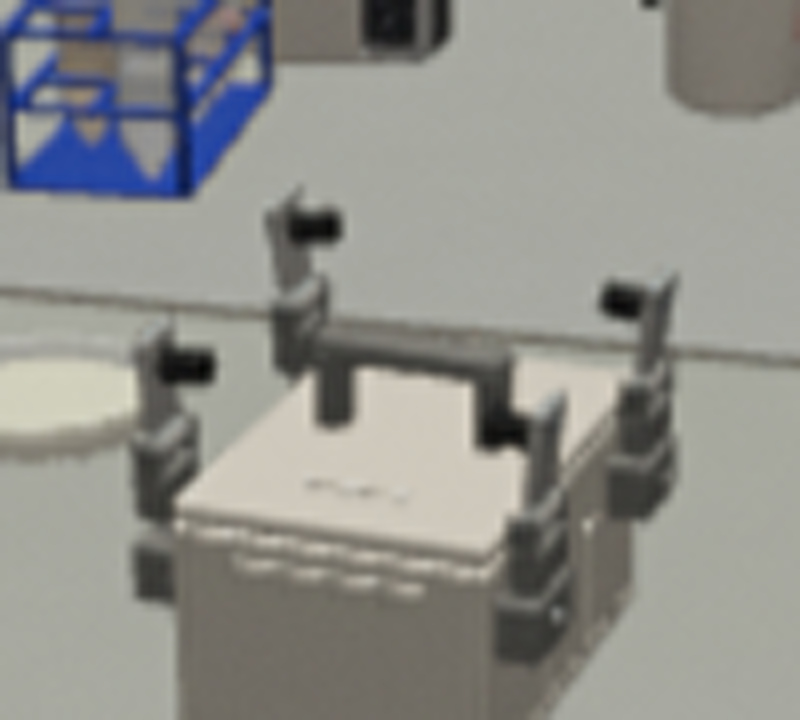

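In both views the flange sits flush on the rim and all four clips are open. I'll triangulate the clip tips (wrist and side) for rough heights, as a starting point for feeling.

```bash
python3 - <<'E'
from h import *
import pickle
w,s=pickle.load(open("ws8.pkl","rb"))
W=dict(nr=(183,52),nl=(532,52),fr=(207,444),fl=(512,428)); S=dict(nr=(663,283),nl=(550,402),fr=(288,203),fl=(156,332))
B=np.array([.541,.1287,0]); R=Ro.from_euler("z",-6.5,degrees=True)
for k in W:
    a=W[k]; b=S[k]
    p,e=tri(ray(w,180+(a[0]+.5)/2.5-.5,100+(a[1]+.5)/2.5-.5,True),ray(s,270+(b[0]+.5)/8-.5,170+(b[1]+.5)/8-.5))
    print(k,(R.inv().apply(p-B)*1000).round(1),round(e*1000,1))
m=cv2.cvtColor(w["img"],cv2.COLOR_RGB2HSV)[...,2]>185
n,l,st,_=cv2.connectedComponentsWithStats(m.astype(np.uint8)); i=l[200,300]; print(st[i],fitquad(w,l==i,.080))
E
```

```text
nr [-62.8 -51.1 120.8] 1.3
nl [-62.3  51.2 121.7] 0.3
fr [ 62.7 -49.8 132.5] 1.0
fl [ 60.8  52.2 126.7] 0.3
[  244   133   154   102 13214] ((541.0899047851562, 127.4615707397461), (136.5504608154297, 96.1016845703125), 83.53502655029297)
```

Tips triangulate to box-frame x ≈ ±62 and y ≈ ±51, as they should. That puts the hinges at roughly nr 85, nl 86, fr 96 and fl 91 mm. The lid centre and yaw of 83.5° also agree. The order will be nl, fr, nr, fl. I'm moving outside the nl clip with the fingers shut.

Emit:
play_rows --moves '[[[0,0,0],[0.02,0,0.035],0],[[0,0,0],[0.04,0,0.07],0],[[0,0,0],[0.052,0.01,0.094],0],[[0,0,0],[0.052,0.05,0.094],0],[[0,0,0],[0.052,0.08,0.094],0]]'

```text
time: 11.45
ee_pos: [0.4521, 0.1914, 0.1178]
tcp_rot: [-89.9, 0.0, 83.6]
wrist_force: [0.3, 0.1, 0.2]
opening: -0.0003
```

```bash
cat >> h.py <<'E'
B=np.array([.541,.1287,0]); RB=Ro.from_euler("z",-6.5,degrees=True)
def box(o=None):
    o=o or get_obs(); return (RB.inv().apply(np.array(o["ee_pos"])-B)*1000).round(1), o["wrist_force"].round(1), o["opening"], o["tcp_rot"].round(1)
E
python3 - <<'E'
from h import *
print(get_obs()["time"],box())
w=camera("wrist"); cv2.imwrite("pics/w9.png",w["img"][:,:,::-1])
s=camera("side"); crop(s["img"],320,215,50,45,8,"pics/s9.png")
E
```

```text
11.45 (array([-95.4,  52.2, 117.8]), array([0.3, 0.1, 0.2]), -0.0002796577209208417, array([-89.9,   0. ,  83.6]))
```

View pics/w9.png

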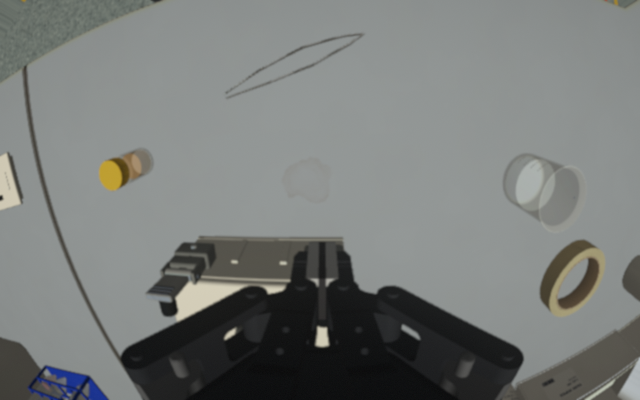

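View pics/s9.png

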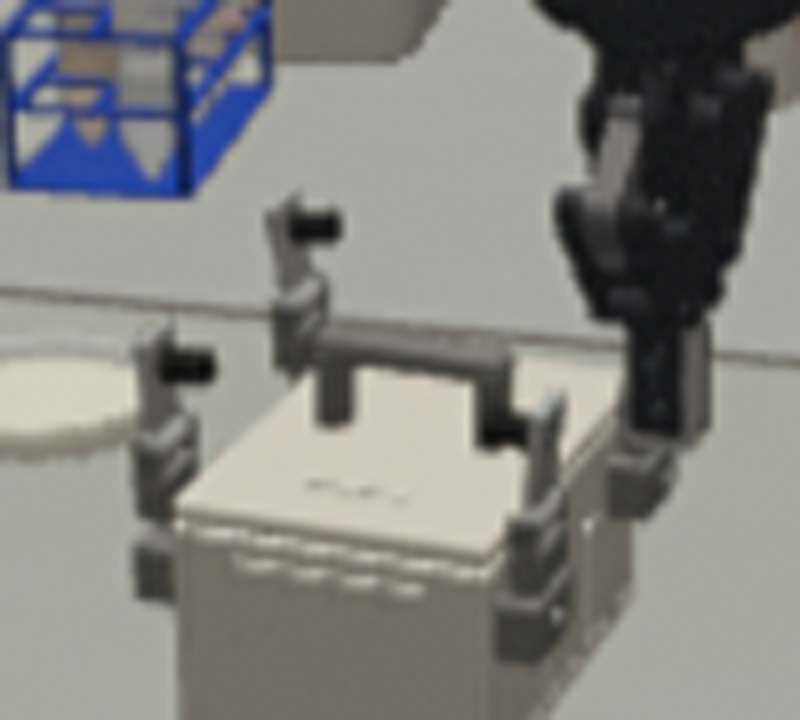

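Emit:
play_rows --moves '[[[0,0,0],[0,0.012,0],0],[[0,0,0],[0,0.012,-0.008],0],[[0,0,0],[0,0.012,-0.016],0],[[0,0,0],[0,0.012,-0.023],0],[[0,0,0],[0,0.012,-0.028],0]]'

```text
time: 12.05
ee_pos: [0.4825, 0.1879, 0.1092]
tcp_rot: [-90.0, -0.0, 83.5]
wrist_force: [-1.2, 0.7, 0.1]
opening: -0.0002
```

```bash
python3 - <<'E'
from h import *
print(get_obs()["time"],box())
s=camera("side"); crop(s["img"],320,215,50,45,8,"pics/s10.png")
E
```

```text
12.05 (array([-64.8,  52.2, 109.2]), array([-1.2,  0.7,  0.1]), -0.00021291336059327484, array([-90. ,  -0. ,  83.5]))
```

View pics/s10.png

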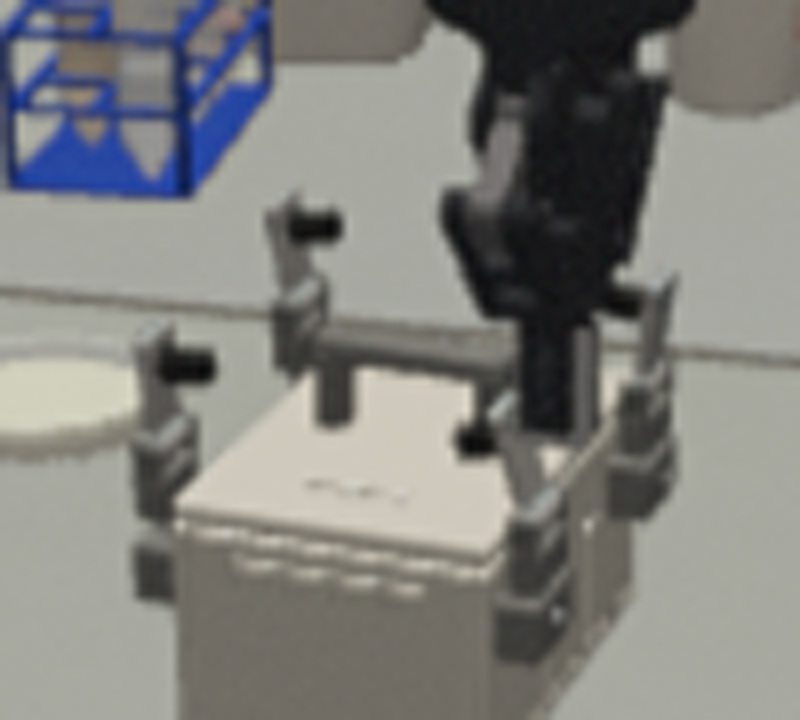

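Emit:
play_rows --moves '[[[0,0,0],[0,0.001,-0.008],0],[[0,0,0],[0,0.003,-0.016],0],[[0,0,0],[0,0.006,-0.024],0],[[0,0,0],[0,0.0075,-0.031],0],[[0,0,0],[0,0.0075,-0.035],0]]'

```text
time: 12.6
ee_pos: [0.5167, 0.1838, 0.1005]
tcp_rot: [-90.0, 0.0, 83.5]
wrist_force: [-1.6, -0.0, 0.8]
opening: -0.0005
```

```bash
python3 - <<'E'
from h import *
print(get_obs()["time"],box())
s=camera("side"); crop(s["img"],320,215,50,45,8,"pics/s11.png")
E
```

```text
12.6 (array([-30.4,  51.9, 100.5]), array([-1.6, -0. ,  0.8]), -0.000478879517975848, array([-90. ,   0. ,  83.5]))
```

View pics/s11.png

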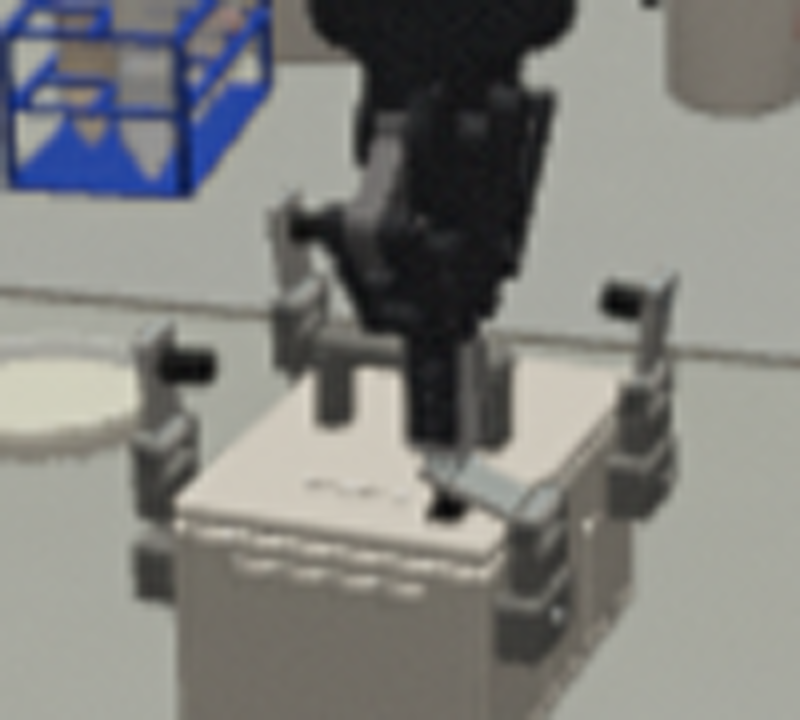

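The plate is folded to about 20° with the finger on its tip. Now I'll press by feel.

Emit:
play_rows --moves '[[[0,0,0],[0,0.001,0.001],0],[[0,0,0],[0,0.002,0.001],0],[[0,0,0],[0,0.003,0.001],0],[[0,0,0],[0,0.004,0.001],0],[[0,0,0],[0,0.004,0.001],0]]'

```text
time: 13.15
ee_pos: [0.5151, 0.1841, 0.0973]
tcp_rot: [-90.0, -0.0, 83.5]
wrist_force: [-0.7, -0.2, 3.2]
opening: 0.0001
```

Emit:
play_rows --moves '[[[0,0,0],[0,0.0005,0],0],[[0,0,0],[0,0.001,0],0],[[0,0,0],[0,0.0015,0],0],[[0,0,0],[0,0.0015,0],0],[[0,0,0],[0,0.0015,0],0]]'

```text
time: 13.65
ee_pos: [0.5154, 0.1841, 0.0956]
tcp_rot: [-90.0, -0.0, 83.5]
wrist_force: [2.3, -1.4, 3.2]
opening: -0.0006
```

```bash
python3 - <<'E'
from h import *
print(get_obs()["time"],box())
s=camera("side"); crop(s["img"],320,215,50,45,8,"pics/s12.png")
E
```

```text
13.65 (array([-31.7,  52.1,  95.6]), array([ 2.3, -1.4,  3.2]), -0.0005931744863973096, array([-90. ,  -0. ,  83.5]))
```

View pics/s12.png

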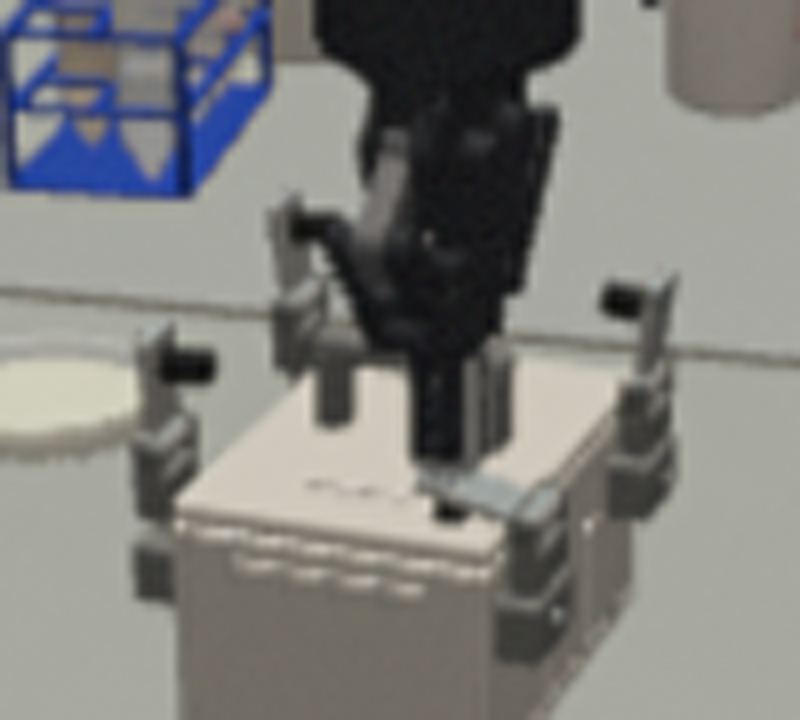

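Emit:
play_rows --moves '[[[0,0,0],[0,0.0005,0],0],[[0,0,0],[0,0.001,0],0],[[0,0,0],[0,0.0015,0],0],[[0,0,0],[0,0.002,0],0],[[0,0,0],[0,0.002,0],0]]'

```text
time: 14.2
ee_pos: [0.5146, 0.184, 0.093]
tcp_rot: [-89.9, 0.0, 83.5]
wrist_force: [1.9, 0.3, 0.6]
opening: 0.0002
```

Emit:
play_rows --moves '[[[0,0,0],[0,0.0005,0],0],[[0,0,0],[0,0.001,0],0],[[0,0,0],[0,0.0015,0],0],[[0,0,0],[0,0.0015,0],0],[[0,0,0],[0,0.0015,0],0]]'

```text
time: 14.7
ee_pos: [0.5149, 0.1841, 0.0918]
tcp_rot: [-90.0, 0.0, 83.5]
wrist_force: [0.2, -0.2, -0.1]
opening: 0.0001
```

Emit:
play_rows --moves '[[[0,0,0],[0,0.0005,0],0],[[0,0,0],[0,0.001,0],0],[[0,0,0],[0,0.0015,0],0],[[0,0,0],[0,0.0015,0],0],[[0,0,0],[0,0.0015,0],0]]'

```text
time: 15.2
ee_pos: [0.515, 0.1841, 0.0904]
tcp_rot: [-90.0, 0.0, 83.5]
wrist_force: [0.0, 0.3, 1.0]
opening: -0.0
```

```bash
python3 - <<'E'
from h import *
print(get_obs()["time"],box())
s=camera("side"); crop(s["img"],320,215,50,45,8,"pics/s13.png")
E
```

```text
15.2 (array([-32.1,  52.1,  90.4]), array([0. , 0.3, 1. ]), -2.597138891264175e-05, array([-90. ,   0. ,  83.5]))
```

View pics/s13.png

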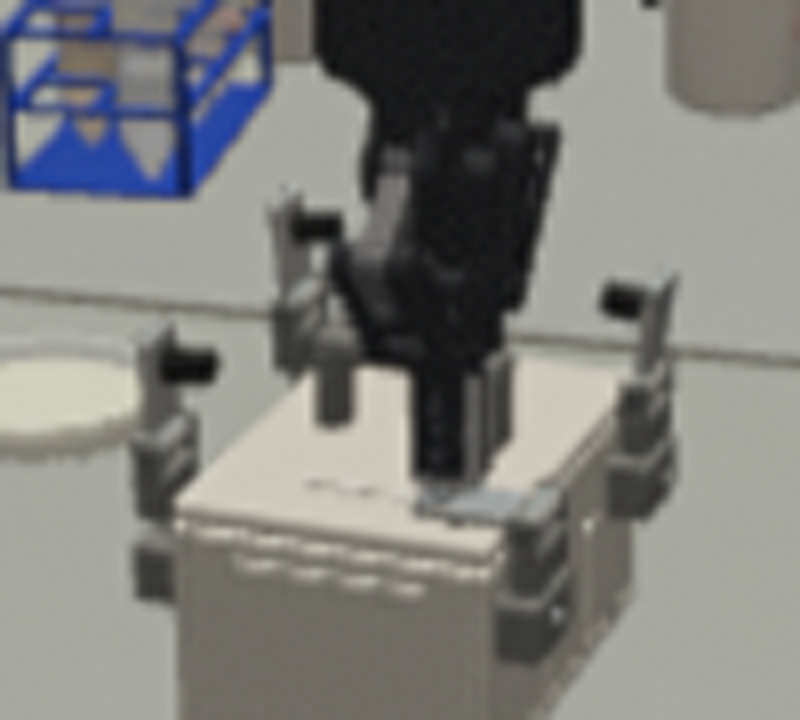

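Emit:
play_rows --moves '[[[0,0,0],[0,0.0005,0],0],[[0,0,0],[0,0.001,0],0],[[0,0,0],[0,0.0015,0],0],[[0,0,0],[0,0.0015,0],0],[[0,0,0],[0,0.0015,0],0]]'

```text
time: 15.75
ee_pos: [0.515, 0.1841, 0.089]
tcp_rot: [-90.0, 0.0, 83.5]
wrist_force: [-0.0, -0.1, 0.3]
opening: 0.0001
```

Emit:
play_rows --moves '[[[0,0,0],[0,0.0005,0],0],[[0,0,0],[0,0.001,0],0],[[0,0,0],[0,0.0015,0],0],[[0,0,0],[0,0.0015,0],0],[[0,0,0],[0,0.0015,0],0]]'

```text
time: 16.25
ee_pos: [0.5151, 0.1841, 0.0877]
tcp_rot: [-90.0, -0.0, 83.5]
wrist_force: [-1.8, -0.6, 3.7]
opening: -0.0001
```

Emit:
play_rows --moves '[[[0,0,0],[0,0.0005,0],0],[[0,0,0],[0,0.001,0],0],[[0,0,0],[0,0.001,0],0],[[0,0,0],[0,0.001,0],0],[[0,0,0],[0,0.001,0],0]]'

```text
time: 16.75
ee_pos: [0.5152, 0.1841, 0.0875]
tcp_rot: [-90.0, -0.0, 83.5]
wrist_force: [-3.2, -1.4, 8.7]
opening: 0.0001
```

nl is down. The force peaked at about 3–4 N, dropped to 0, and there is a hard stop at plate top z = 87.6 mm, so its hinge is at about 85. Next is the diagonal clip, fr.

Emit:
play_rows --moves '[[[0,0,0],[0,-0.035,0],0],[[0,0,0],[0,-0.079,0],0],[[0,0,0],[-0.02,-0.079,-0.025],0],[[0,0,0],[-0.05,-0.079,-0.06],0],[[0,0,0],[-0.078,-0.079,-0.094],0]]'

```text
time: 17.25
ee_pos: [0.6006, 0.0951, 0.1658]
tcp_rot: [-90.1, -0.0, 83.6]
wrist_force: [0.9, 0.3, 0.6]
opening: -0.0001
```

Emit:
play_rows --moves '[[[0,0,0],[-0.026,0,-0.032],0],[[0,0,0],[-0.026,0,-0.034],0],[[0,0,0],[-0.026,0.02,-0.034],0],[[0,0,0],[-0.026,0.045,-0.034],0],[[0,0,0],[-0.026,0.045,-0.034],0]]'

```text
time: 17.75
ee_pos: [0.6286, 0.0663, 0.1166]
tcp_rot: [-89.7, 0.1, 83.5]
wrist_force: [-0.2, -0.1, -0.3]
opening: 0.0004
```

```bash
python3 - <<'E'
from h import *
print(get_obs()["time"],box())
s=camera("side"); crop(s["img"],320,215,50,45,8,"pics/s14.png")
E
```

```text
17.75 (array([ 94.1, -52.1, 116.6]), array([-0.2, -0.1, -0.3]), 0.00036024156846865206, array([-89.7,   0.1,  83.5]))
```

View pics/s14.png

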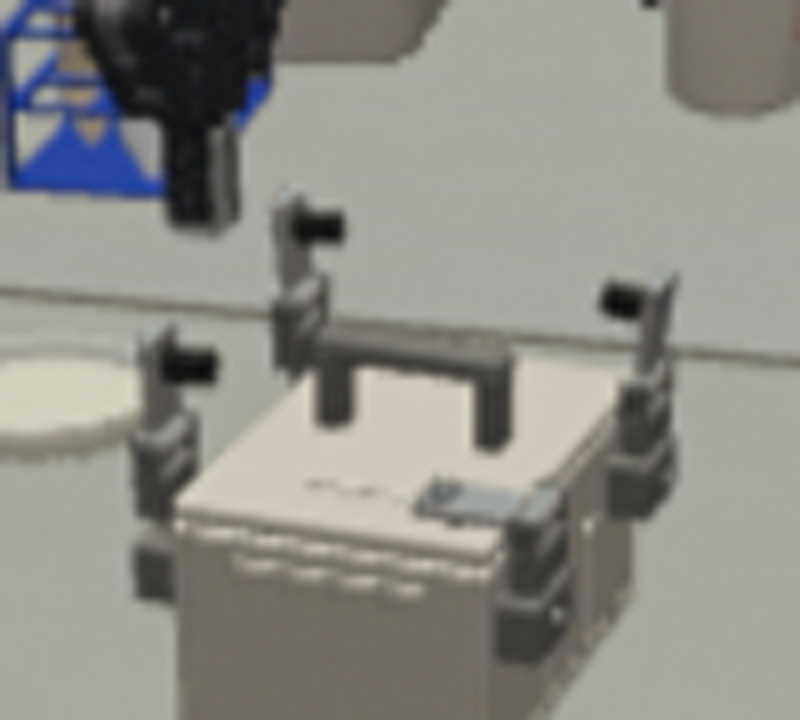

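Emit:
play_rows --moves '[[[0,0,0],[0,0.001,0.006],0],[[0,0,0],[0,0.001,0.012],0],[[0,0,0],[0,0.001,0.018],0],[[0,0,0],[0,0.001,0.024],0],[[0,0,0],[0,0.001,0.029],0]]'

```text
time: 18.3
ee_pos: [0.6014, 0.0697, 0.1202]
tcp_rot: [-90.1, -0.0, 83.5]
wrist_force: [1.3, -0.5, -0.9]
opening: 0.0003
```

```bash
python3 - <<'E'
from h import *
print(get_obs()["time"],box())
s=camera("side"); crop(s["img"],320,215,50,45,8,"pics/s15.png")
E
```

```text
18.3 (array([ 66.7, -51.8, 120.2]), array([ 1.3, -0.5, -0.9]), 0.0002844470256299008, array([-90.1,  -0. ,  83.5]))
```

View pics/s15.png

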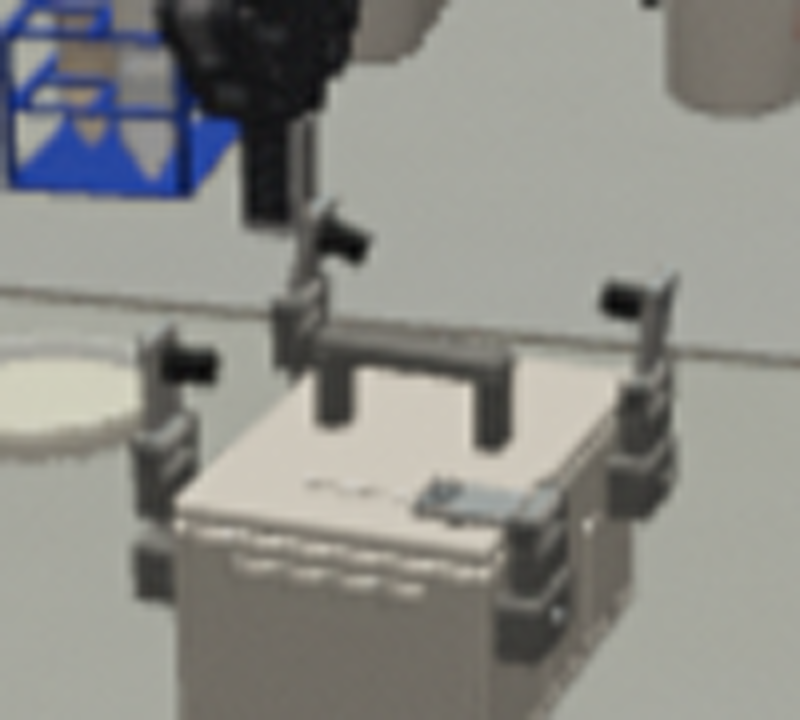

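Emit:
play_rows --moves '[[[0,0,0],[0,0.002,0.007],0],[[0,0,0],[0,0.004,0.015],0],[[0,0,0],[0,0.007,0.023],0],[[0,0,0],[0,0.009,0.031],0],[[0,0,0],[0,0.009,0.035],0]]'

```text
time: 18.85
ee_pos: [0.566, 0.0736, 0.1103]
tcp_rot: [-90.0, 0.0, 83.5]
wrist_force: [0.7, -0.6, -0.2]
opening: 0.0003
```

```bash
python3 - <<'E'
from h import *
print(get_obs()["time"],box())
s=camera("side"); crop(s["img"],320,215,50,45,8,"pics/s16.png")
E
```

```text
18.85 (array([ 31.1, -51.9, 110.3]), array([ 0.7, -0.6, -0.2]), 0.00030090661827362407, array([-90. ,   0. ,  83.5]))
```

View pics/s16.png

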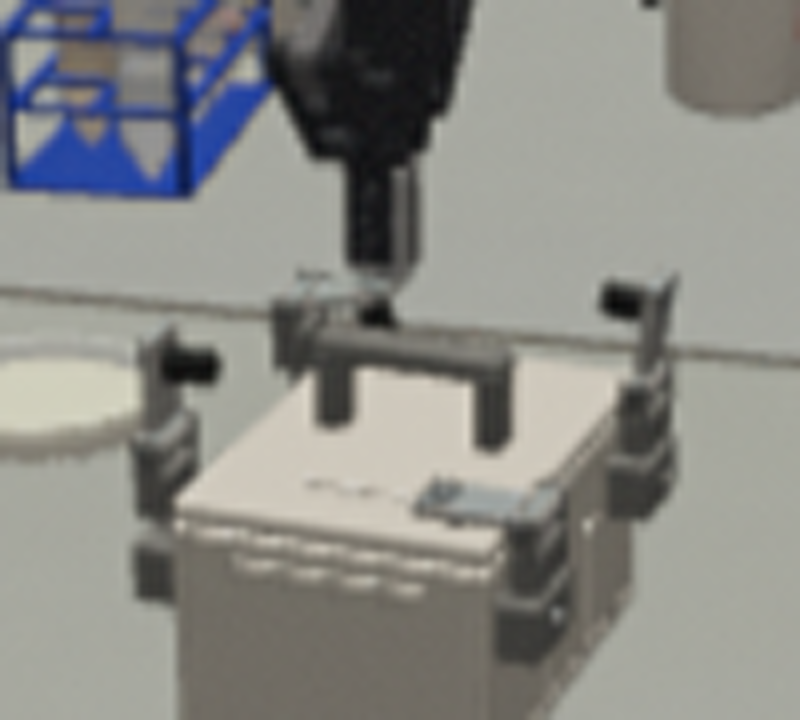

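Emit:
play_rows --moves '[[[0,0,0],[0,0.001,0],0],[[0,0,0],[0,0.002,0],0],[[0,0,0],[0,0.003,0],0],[[0,0,0],[0,0.004,0],0],[[0,0,0],[0,0.004,0],0]]'

```text
time: 19.4
ee_pos: [0.5669, 0.0735, 0.1061]
tcp_rot: [-90.0, 0.0, 83.5]
wrist_force: [-0.8, 0.1, 1.6]
opening: 0.0002
```

Emit:
play_rows --moves '[[[0,0,0],[0,0.0005,0],0],[[0,0,0],[0,0.001,0],0],[[0,0,0],[0,0.0015,0],0],[[0,0,0],[0,0.002,0],0],[[0,0,0],[0,0.002,0],0]]'

```text
time: 19.9
ee_pos: [0.5669, 0.0735, 0.1043]
tcp_rot: [-90.0, 0.0, 83.5]
wrist_force: [-0.8, 0.6, 0.0]
opening: -0.0004
```

Emit:
play_rows --moves '[[[0,0,0],[0,0.0005,0],0],[[0,0,0],[0,0.001,0],0],[[0,0,0],[0,0.0015,0],0],[[0,0,0],[0,0.002,0],0],[[0,0,0],[0,0.002,0],0]]'

```text
time: 20.4
ee_pos: [0.5668, 0.0735, 0.1023]
tcp_rot: [-90.0, 0.0, 83.5]
wrist_force: [0.5, 0.1, 0.4]
opening: -0.0001
```

Emit:
play_rows --moves '[[[0,0,0],[0,0.0005,0],0],[[0,0,0],[0,0.001,0],0],[[0,0,0],[0,0.0015,0],0],[[0,0,0],[0,0.002,0],0],[[0,0,0],[0,0.002,0],0]]'

```text
time: 20.9
ee_pos: [0.5669, 0.0735, 0.1005]
tcp_rot: [-90.0, -0.0, 83.5]
wrist_force: [-0.5, -0.7, 0.7]
opening: -0.0003
```

```bash
python3 - <<'E'
from h import *
print(get_obs()["time"],box())
s=camera("side"); crop(s["img"],320,215,50,45,8,"pics/s17.png")
E
```

```text
20.9 (array([ 32. , -51.9, 100.5]), array([-0.5, -0.7,  0.7]), -0.00028530418211112794, array([-90. ,  -0. ,  83.5]))
```

View pics/s17.png

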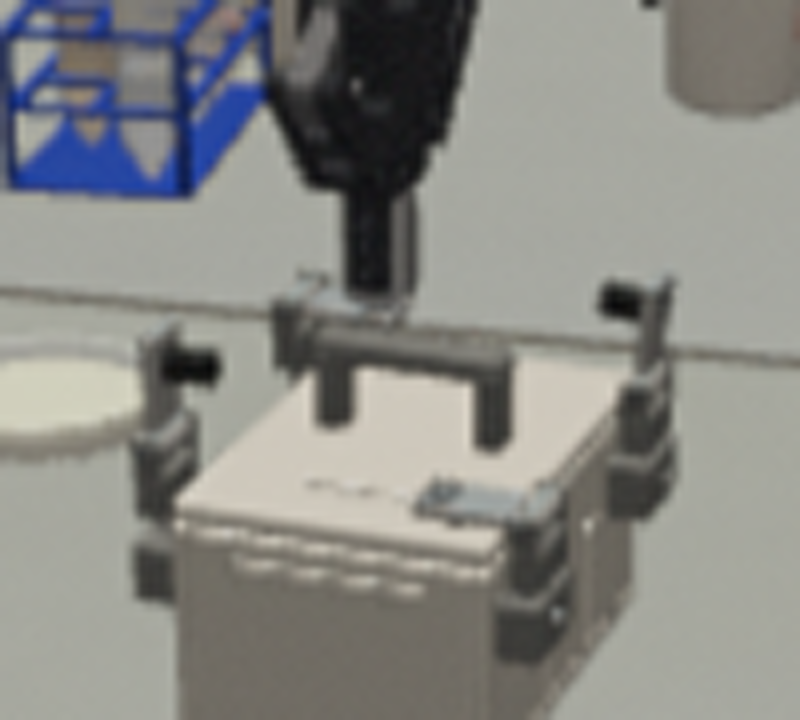

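Emit:
play_rows --moves '[[[0,0,0],[0,0.0005,0],0],[[0,0,0],[0,0.001,0],0],[[0,0,0],[0,0.0015,0],0],[[0,0,0],[0,0.0015,0],0],[[0,0,0],[0,0.0015,0],0]]'

```text
time: 21.45
ee_pos: [0.5669, 0.0735, 0.1001]
tcp_rot: [-90.1, -0.0, 83.5]
wrist_force: [-3.5, -0.4, 8.3]
opening: -0.0001
```

Emit:
play_rows --moves '[[[0,0,0],[0,0.0005,0],0],[[0,0,0],[0,0.001,0],0],[[0,0,0],[0,0.0015,0],0],[[0,0,0],[0,0.0015,0],0],[[0,0,0],[0,0.0015,0],0]]'

```text
time: 21.95
ee_pos: [0.567, 0.0736, 0.0997]
tcp_rot: [-90.1, -0.0, 83.5]
wrist_force: [-6.7, -0.7, 15.9]
opening: 0.0003
```

fr is at its hard stop at 100.0 mm, so its hinge is at about 97.5. The last step read 15.9 N after 8.3 N, so that confirmation press went slightly further than intended. I'll stop at first firm contact from here on. Unload and go to nr.

Emit:
play_rows --moves '[[[0,0,0],[0,-0.03,0],0],[[0,0,0],[0,-0.07,0],0],[[0,0,0],[0,-0.07,0.025],0],[[0,0,0],[0,-0.07,0.065],0],[[0,0,0],[0,-0.07,0.105],0]]'

```text
time: 22.45
ee_pos: [0.4616, 0.0854, 0.1672]
tcp_rot: [-90.0, -0.0, 83.5]
wrist_force: [-0.8, 0.3, 0.4]
opening: -0.0003
```

Emit:
play_rows --moves '[[[0,0,0],[0,0,0.021],0],[[0,0,0],[0,0.01,0.021],0],[[0,0,0],[0,0.035,0.021],0],[[0,0,0],[0,0.058,0.021],0],[[0,0,0],[0,0.058,0.021],0]]'

```text
time: 22.95
ee_pos: [0.4405, 0.0874, 0.1063]
tcp_rot: [-89.7, 0.1, 83.5]
wrist_force: [-0.2, -1.3, -0.0]
opening: -0.0
```

```bash
python3 - <<'E'
from h import *
print(get_obs()["time"],box())
s=camera("side"); crop(s["img"],320,215,50,45,8,"pics/s18.png")
E
```

```text
22.95 (array([-95.2, -52.4, 106.3]), array([-0.2, -1.3, -0. ]), -1.3419328001137979e-05, array([-89.7,   0.1,  83.5]))
```

View pics/s18.png

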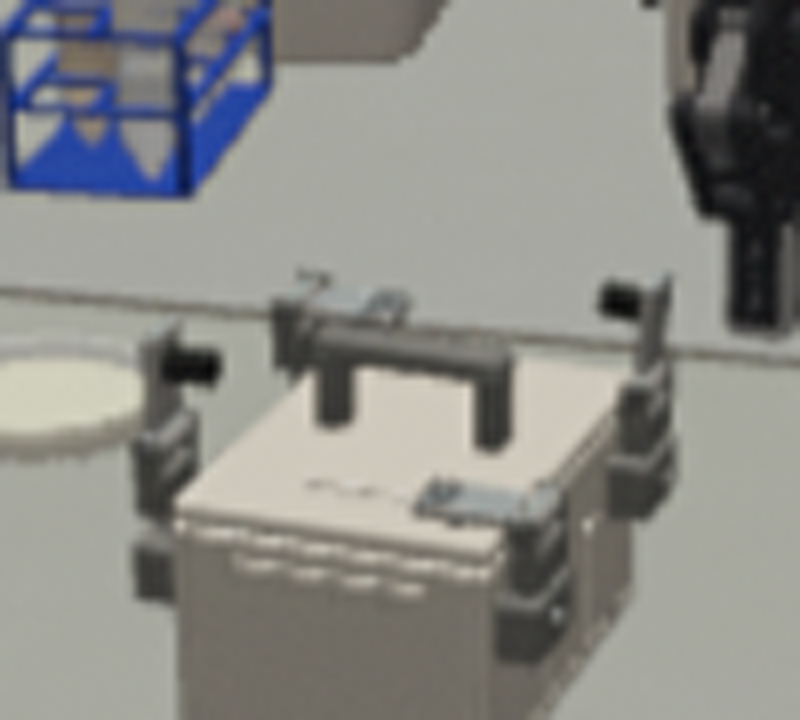

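Emit:
play_rows --moves '[[[0,0,0],[0,0.001,-0.006],0],[[0,0,0],[0,0.001,-0.012],0],[[0,0,0],[0,0.001,-0.018],0],[[0,0,0],[0,0.001,-0.024],0],[[0,0,0],[0,0.001,-0.028],0]]'

```text
time: 23.5
ee_pos: [0.4703, 0.0846, 0.1087]
tcp_rot: [-90.0, -0.0, 83.5]
wrist_force: [-1.1, 0.8, 0.4]
opening: -0.0002
```

Emit:
play_rows --moves '[[[0,0,0],[0,0.001,-0.008],0],[[0,0,0],[0,0.003,-0.016],0],[[0,0,0],[0,0.006,-0.024],0],[[0,0,0],[0,0.0075,-0.031],0],[[0,0,0],[0,0.0075,-0.035],0]]'

```text
time: 24.0
ee_pos: [0.5049, 0.0805, 0.1005]
tcp_rot: [-90.0, 0.0, 83.5]
wrist_force: [-0.5, -0.1, 1.2]
opening: -0.0003
```

```bash
python3 - <<'E'
from h import *
print(get_obs()["time"],box())
s=camera("side"); crop(s["img"],320,215,50,45,8,"pics/s19.png")
E
```

```text
24.0 (array([-30.4, -52. , 100.5]), array([-0.5, -0.1,  1.2]), -0.00033281088587859905, array([-90. ,   0. ,  83.5]))
```

View pics/s19.png

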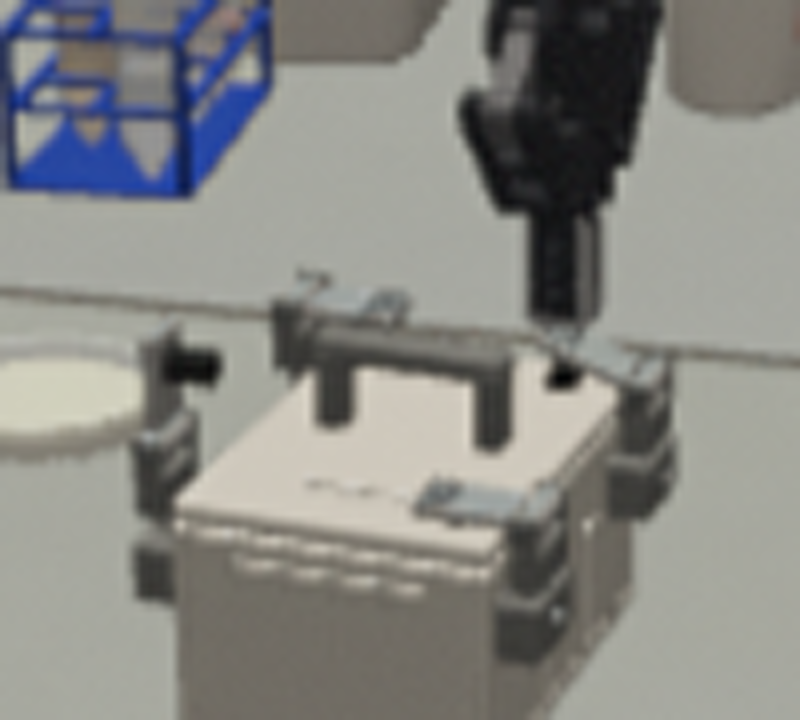

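Now press nr. For nl, which sits at a similar height, contact was at about 97 and the trip at about 93.

Emit:
play_rows --moves '[[[0,0,0],[0,0.001,0],0],[[0,0,0],[0,0.002,0],0],[[0,0,0],[0,0.003,0],0],[[0,0,0],[0,0.004,0],0],[[0,0,0],[0,0.004,0],0]]'

```text
time: 24.55
ee_pos: [0.5044, 0.0807, 0.0974]
tcp_rot: [-90.0, -0.0, 83.5]
wrist_force: [-0.4, 0.1, 3.1]
opening: -0.0002
```

Emit:
play_rows --moves '[[[0,0,0],[0,0.0005,0],0],[[0,0,0],[0,0.001,0],0],[[0,0,0],[0,0.0015,0],0],[[0,0,0],[0,0.002,0],0],[[0,0,0],[0,0.002,0],0]]'

```text
time: 25.05
ee_pos: [0.5044, 0.0806, 0.095]
tcp_rot: [-90.0, -0.0, 83.5]
wrist_force: [2.6, -0.2, 3.3]
opening: -0.0
```

Emit:
play_rows --moves '[[[0,0,0],[0,0.0005,0],0],[[0,0,0],[0,0.001,0],0],[[0,0,0],[0,0.0015,0],0],[[0,0,0],[0,0.002,0],0],[[0,0,0],[0,0.002,0],0]]'

```text
time: 25.55
ee_pos: [0.5038, 0.0806, 0.0925]
tcp_rot: [-89.9, 0.0, 83.5]
wrist_force: [-0.0, -1.0, 1.3]
opening: 0.0001
```

Emit:
play_rows --moves '[[[0,0,0],[0,0.0005,0],0],[[0,0,0],[0,0.001,0],0],[[0,0,0],[0,0.0015,0],0],[[0,0,0],[0,0.002,0],0],[[0,0,0],[0,0.002,0],0]]'

```text
time: 26.05
ee_pos: [0.5041, 0.0806, 0.0908]
tcp_rot: [-90.0, 0.0, 83.5]
wrist_force: [0.5, -0.2, -0.6]
opening: 0.0001
```

Emit:
play_rows --moves '[[[0,0,0],[0,0.0005,0],0],[[0,0,0],[0,0.001,0],0],[[0,0,0],[0,0.0015,0],0],[[0,0,0],[0,0.0015,0],0],[[0,0,0],[0,0.0015,0],0]]'

```text
time: 26.55
ee_pos: [0.5043, 0.0806, 0.0894]
tcp_rot: [-90.0, 0.0, 83.5]
wrist_force: [-0.1, -0.9, -0.2]
opening: -0.0003
```

Emit:
play_rows --moves '[[[0,0,0],[0,0.0005,0],0],[[0,0,0],[0,0.001,0],0],[[0,0,0],[0,0.0015,0],0],[[0,0,0],[0,0.0015,0],0],[[0,0,0],[0,0.0015,0],0]]'

```text
time: 27.05
ee_pos: [0.5043, 0.0806, 0.0881]
tcp_rot: [-90.0, -0.0, 83.5]
wrist_force: [-0.9, -0.7, 3.0]
opening: -0.0
```

Emit:
play_rows --moves '[[[0,0,0],[0,0.0005,0],0],[[0,0,0],[0,0.001,0],0],[[0,0,0],[0,0.001,0],0],[[0,0,0],[0,0.001,0],0],[[0,0,0],[0,0.001,0],0]]'

```text
time: 27.55
ee_pos: [0.5044, 0.0807, 0.0878]
tcp_rot: [-90.0, -0.0, 83.5]
wrist_force: [-3.0, -1.4, 7.3]
opening: -0.0002
```

nr is shut (3 N, then 0, then a hard stop at 88). Last is fl.

Emit:
play_rows --moves '[[[0,0,0],[0,-0.035,0],0],[[0,0,0],[0,-0.08,0],0],[[0,0,0],[0.02,-0.08,-0.025],0],[[0,0,0],[0.05,-0.08,-0.06],0],[[0,0,0],[0.078,-0.08,-0.094],0]]'

```text
time: 28.05
ee_pos: [0.6079, 0.1483, 0.1675]
tcp_rot: [-90.1, -0.0, 83.5]
wrist_force: [0.4, 0.1, 0.9]
opening: -0.0001
```

Emit:
play_rows --moves '[[[0,0,0],[0.026,0,-0.032],0],[[0,0,0],[0.026,0,-0.033],0],[[0,0,0],[0.026,0.02,-0.033],0],[[0,0,0],[0.026,0.053,-0.033],0],[[0,0,0],[0.026,0.053,-0.033],0]]'

```text
time: 28.55
ee_pos: [0.6399, 0.1689, 0.1091]
tcp_rot: [-89.6, 0.2, 83.5]
wrist_force: [-1.2, -0.2, -1.2]
opening: -0.0
```

```bash
python3 - <<'E'
from h import *
print(get_obs()["time"],box())
s=camera("side"); crop(s["img"],320,215,50,45,8,"pics/s20.png")
E
```

```text
28.55 (array([ 93.7,  51.1, 109.1]), array([-1.2, -0.2, -1.2]), -2.3212688021234343e-05, array([-89.6,   0.2,  83.5]))
```

View pics/s20.png

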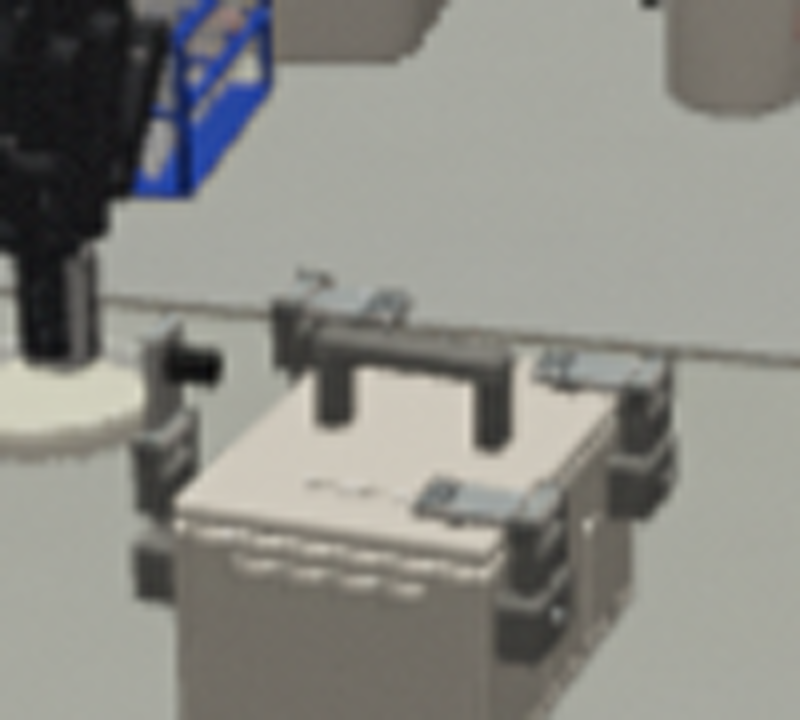

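Emit:
play_rows --moves '[[[0,0,0],[0.0005,0,0.006],0],[[0,0,0],[0.0005,0,0.012],0],[[0,0,0],[0.0005,0,0.018],0],[[0,0,0],[0.0005,0,0.024],0],[[0,0,0],[0.0005,0,0.029],0]]'

```text
time: 29.1
ee_pos: [0.6132, 0.1735, 0.1148]
tcp_rot: [-90.1, -0.0, 83.5]
wrist_force: [0.6, 0.1, 0.4]
opening: 0.0001
```

```bash
python3 - <<'E'
from h import *
print(get_obs()["time"],box())
E
```

```text
29.1 (array([ 66.6,  52.7, 114.8]), array([0.6, 0.1, 0.4]), 8.145734695371615e-05, array([-90.1,  -0. ,  83.5]))
```

Emit:
play_rows --moves '[[[0,0,0],[0,0.002,0.007],0],[[0,0,0],[0,0.004,0.015],0],[[0,0,0],[0,0.006,0.023],0],[[0,0,0],[0,0.008,0.031],0],[[0,0,0],[0,0.008,0.035],0]]'

```text
time: 29.6
ee_pos: [0.5775, 0.1774, 0.1055]
tcp_rot: [-89.9, 0.0, 83.5]
wrist_force: [-0.6, 0.0, 0.3]
opening: -0.0
```

```bash
python3 - <<'E'
from h import *
print(get_obs()["time"],box())
s=camera("side"); crop(s["img"],320,215,50,45,8,"pics/s21.png")
E
```

```text
29.6 (array([ 30.8,  52.6, 105.5]), array([-0.6,  0. ,  0.3]), -9.127188169740502e-06, array([-89.9,   0. ,  83.5]))
```

View pics/s21.png

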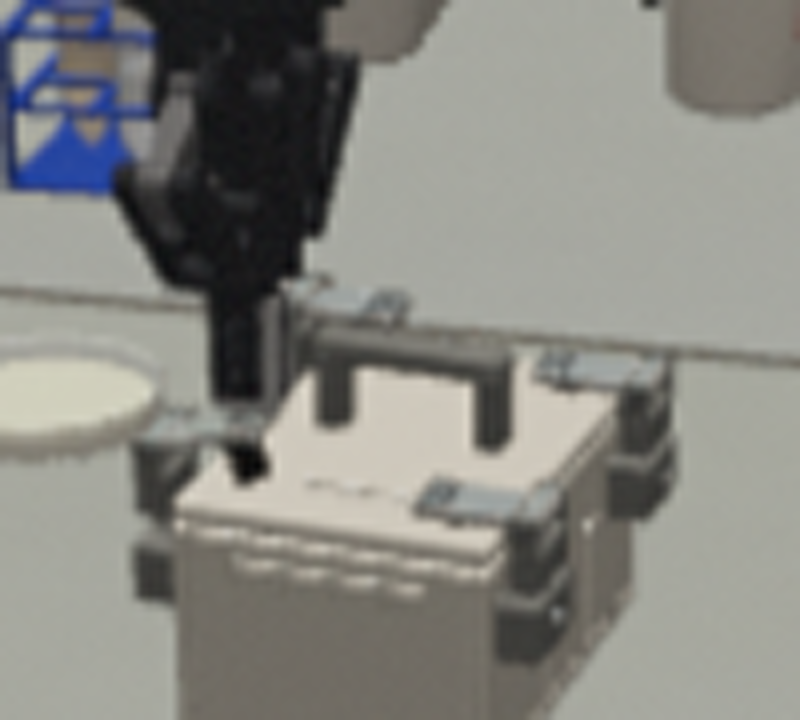

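Emit:
play_rows --moves '[[[0,0,0],[0,0.001,0],0],[[0,0,0],[0,0.002,0],0],[[0,0,0],[0,0.003,0],0],[[0,0,0],[0,0.003,0],0],[[0,0,0],[0,0.003,0],0]]'

```text
time: 30.15
ee_pos: [0.5786, 0.1774, 0.1031]
tcp_rot: [-90.0, -0.0, 83.5]
wrist_force: [-3.3, 0.3, 3.1]
opening: -0.0001
```

Emit:
play_rows --moves '[[[0,0,0],[0,0.0005,0],0],[[0,0,0],[0,0.001,0],0],[[0,0,0],[0,0.0015,0],0],[[0,0,0],[0,0.002,0],0],[[0,0,0],[0,0.002,0],0]]'

```text
time: 30.65
ee_pos: [0.5789, 0.1773, 0.1008]
tcp_rot: [-90.0, 0.0, 83.5]
wrist_force: [-1.2, 1.1, 2.6]
opening: 0.0002
```

Emit:
play_rows --moves '[[[0,0,0],[0,0.0005,0],0],[[0,0,0],[0,0.001,0],0],[[0,0,0],[0,0.0015,0],0],[[0,0,0],[0,0.002,0],0],[[0,0,0],[0,0.002,0],0]]'

```text
time: 31.15
ee_pos: [0.5787, 0.1773, 0.0988]
tcp_rot: [-90.0, 0.0, 83.5]
wrist_force: [-0.6, 0.3, 1.2]
opening: -0.0001
```

Resistance is falling as the spring goes over centre. I'll go on in single steps.

Emit:
play_rows --moves '[[[0,0,0],[0,0.0005,0],0],[[0,0,0],[0,0.001,0],0],[[0,0,0],[0,0.0015,0],0],[[0,0,0],[0,0.002,0],0],[[0,0,0],[0,0.002,0],0]]'

```text
time: 31.65
ee_pos: [0.5787, 0.1773, 0.0968]
tcp_rot: [-90.0, 0.0, 83.5]
wrist_force: [0.0, -0.3, -0.2]
opening: -0.0001
```

Emit:
play_rows --moves '[[[0,0,0],[0,0.0005,0],0],[[0,0,0],[0,0.001,0],0],[[0,0,0],[0,0.0015,0],0],[[0,0,0],[0,0.0015,0],0],[[0,0,0],[0,0.0015,0],0]]'

```text
time: 32.15
ee_pos: [0.5787, 0.1773, 0.0955]
tcp_rot: [-90.0, 0.0, 83.5]
wrist_force: [0.1, 0.1, -0.1]
opening: -0.0002
```

Emit:
play_rows --moves '[[[0,0,0],[0,0.0005,0],0],[[0,0,0],[0,0.001,0],0],[[0,0,0],[0,0.0015,0],0],[[0,0,0],[0,0.0015,0],0],[[0,0,0],[0,0.0015,0],0]]'

```text
time: 32.65
ee_pos: [0.5788, 0.1774, 0.0945]
tcp_rot: [-90.0, -0.0, 83.5]
wrist_force: [-1.5, 0.6, 5.5]
opening: -0.0002
```

Emit:
play_rows --moves '[[[0,0,0],[0,0.0005,0],0],[[0,0,0],[0,0.0005,0],0],[[0,0,0],[0,0.0005,0],0],[[0,0,0],[0,0.0005,0],0],[[0,0,0],[0,0.0005,0],0]]'

```text
time: 33.15
ee_pos: [0.5788, 0.1774, 0.0943]
tcp_rot: [-90.0, -0.0, 83.5]
wrist_force: [-2.6, -1.2, 7.6]
opening: 0.0002
```

Emit:
play_rows --moves '[[[0,0,0],[0,-0.02,0],0],[[0,0,0],[0,-0.05,0],0],[[0,0,0],[0,-0.09,0],0],[[0,0,0],[0,-0.12,0],0],[[0,0,0],[-0.03,-0.13,0.02],0]]'

```text
time: 33.65
ee_pos: [0.5576, 0.1515, 0.2254]
tcp_rot: [-90.2, -0.1, 83.6]
wrist_force: [-1.5, -0.7, -0.0]
opening: 0.0
```

Emit:
play_rows --moves '[[[0,0,0],[-0.02,0,0.03],0],[[0,0,0],[-0.02,0,0.05],0],[[0,0,0],[-0.02,0,0.05],0],[[0,0,0],[-0.02,0,0.05],0],[[0,0,0],[-0.02,0,0.05],0]]'

```text
time: 34.15
ee_pos: [0.504, 0.1357, 0.2231]
tcp_rot: [-90.0, 0.0, 83.5]
wrist_force: [-0.1, 0.7, 0.6]
opening: -0.0003
```

```bash
python3 - <<'E'
from h import *
import pickle
print(get_obs()["time"],box())
s=camera("side"); crop(s["img"],320,225,50,45,8,"pics/s22.png"); cv2.imwrite("pics/s22f.png",s["img"][:,:,::-1])
w=camera("wrist"); cv2.imwrite("pics/w22.png",w["img"][:,:,::-1]); 
E
```

```text
34.15 (array([-37.5,   2.8, 223.1]), array([-0.1,  0.7,  0.6]), -0.0002506857107724927, array([-90. ,   0. ,  83.5]))
```

View pics/s22.png

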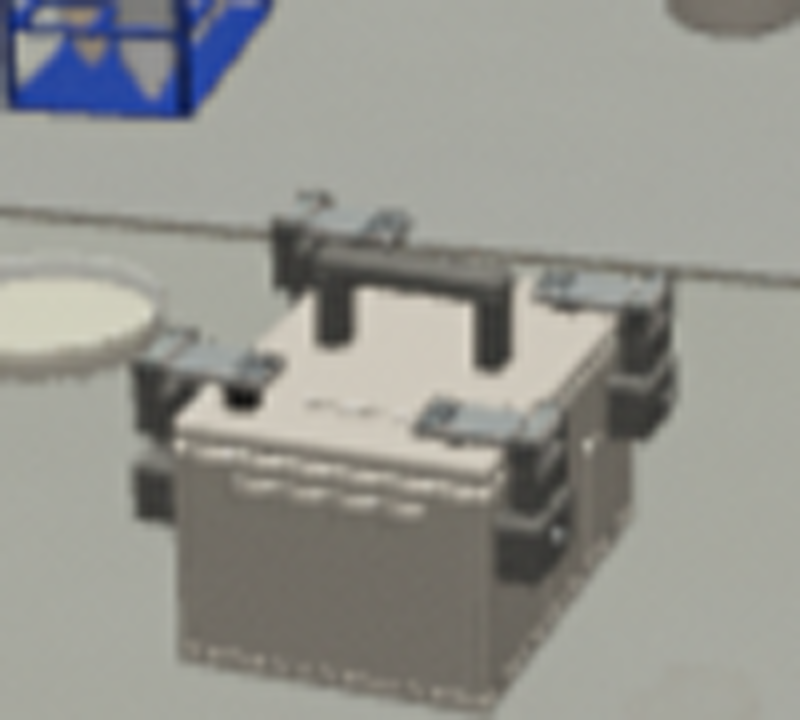

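View pics/w22.png

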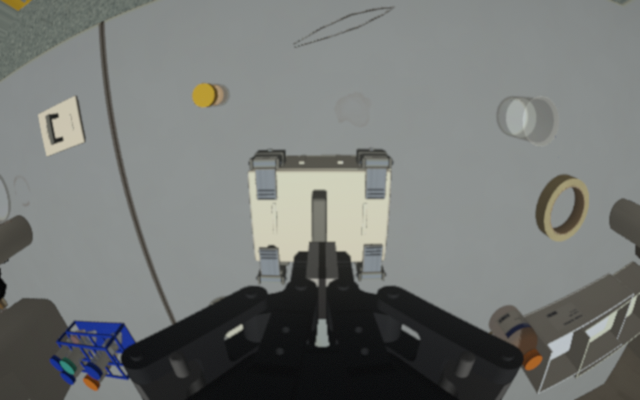

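View pics/s22f.png

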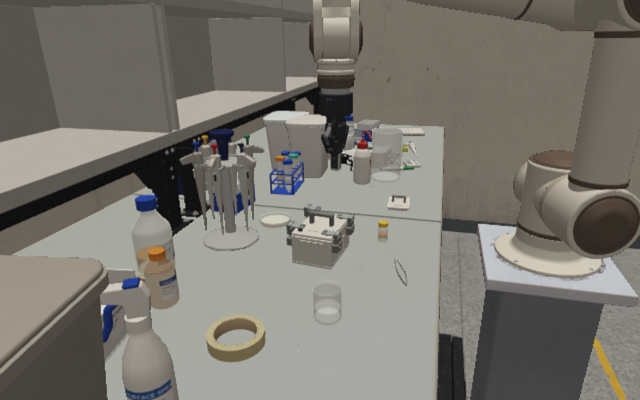

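All four plates look level. I'll check fr more closely by triangulating the tips.

```bash
python3 - <<'E'
from h import *
import pickle
s=camera("side"); w=camera("wrist"); pickle.dump((w,s),open("ws23.pkl","rb".replace("r","w")))
cv2.imwrite("pics/s23.png",cv2.resize(s["img"][198:238,284:360],None,fx=10,fy=10,interpolation=cv2.INTER_CUBIC)[:,:,::-1])
cv2.imwrite("pics/w23.png",cv2.resize(w["img"][145:285,240:400],None,fx=4.2,fy=4.2,interpolation=cv2.INTER_CUBIC)[:,:,::-1])
for k,x,y,h in (("nl",-1,1,85.2),("nr",-1,-1,85.4),("fl",1,1,92),("fr",1,-1,97.5)):
    for nm,t in (("level",0),("unsnapped",.28)):
        q=[]
        for dy in (-10,10):
            P=RB.apply(np.array([x*(59-36*np.cos(t)),y*52+dy,h+36*np.sin(t)])/1000)+B
            a=proj(s,P); b=proj(w,P,True); q.append(((round((a[0]-284)*10),round((a[1]-198)*10)),(round((b[0]-240)*4.2),round((b[1]-145)*4.2))))
        print(k,nm,"side",q[0][0],q[1][0],"wrist",q[0][1],q[1][1])
E
```

```text
nl level side (397, 324) (366, 357) wrist (522, 225) (608, 225)
nl unsnapped side (403, 286) (371, 319) wrist (528, 233) (616, 233)
nr level side (544, 165) (518, 193) wrist (68, 225) (153, 225)
nr unsnapped side (550, 129) (523, 157) wrist (58, 234) (147, 234)
fl level side (217, 270) (184, 303) wrist (516, 419) (599, 417)
fl unsnapped side (211, 231) (177, 263) wrist (521, 444) (606, 442)
fr level side (377, 98) (348, 125) wrist (73, 428) (157, 430)
fr unsnapped side (371, 62) (342, 88) wrist (65, 454) (152, 455)
```

View pics/s23.png

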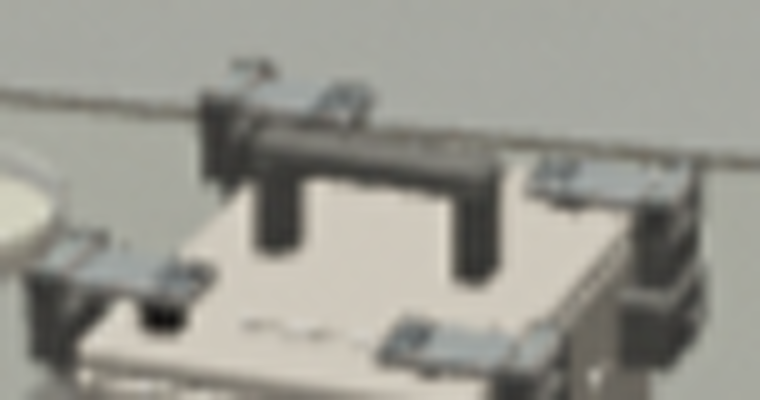

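View pics/w23.png

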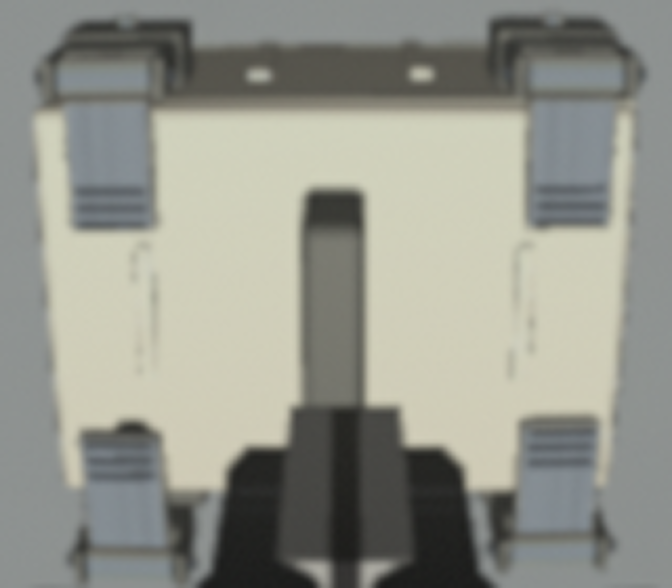

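All four tips match the snapped (level) prediction. For example, fr measured side (372,95) and wrist row 431 against a predicted 98 and 429 (unsnapped would be 62 and 455). The arm is clear, so I'm handing in.

```bash
python3 -c "
from workcell import job_done,get_obs
print(get_obs()['time']); print(job_done())"
```

```text
34.35
the job is handed in; nothing more can be done
None
```

The lid is on the box and all four clips are snapped shut. I handed the job in at 34.4 s of the 64 s allowed, with the arm clear of everything.

- **Lid:** I gripped the larger lid by its handle and lowered it into the mouth. The plug went in with no reading above noise. It stopped at seating height under about 11 N, and the flange looked flush on the rim with all clips still open.
- **Clips:** I closed them in the order near-left, far-right (its diagonal), near-right, far-left. On three of them I felt about 3 N of resistance that dropped to zero and then a hard stop. On far-right I read at most 1.6 N before its hard stop, so its snap was not clearly felt. The felt hinge heights are about 85, 97.5, 85.5 and 92 mm in that order.
- **Last checks:** In the side and wrist views the four plate tips are where snapped, level plates should be, and far-right agrees with this. The other things on the bench appear where they were.
- **Over the limit once:** my last confirming press on far-right read 15.9 N vertically, or about 17 N counting the sideways part. That is slightly over the requested 15 N. The force readings on the other clips stayed below about 10 N.

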